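# Roll the spar onto the line and clamp it

## Robot

A 7-joint arm with a two-finger parallel gripper is mounted at the origin on the work surface. World frame = base frame: x ahead of the robot, y to its left, z up, the work surface at z = 0. Lengths are in m, angles in rad, forces in N, time in s.
With the tool pointing down it reaches from about 0.4 to 0.85 m from the base axis. Payload 10.4 kg.
Tool frame: the origin (TCP) lies midway between the tips of the shut fingers; the grasp point (between the pads) lies 19 mm behind it; x points along the fingers, y is the direction in which the jaws open and shut, and the axes are right-handed (so a half turn about x gives the same grasp; the last joint's range is limited). The gripper opens to 87 mm and grips with 3 to 60 N. Pads are 19 mm wide; open, the fingers measure 117 mm over their backs; the gripper's body (75 mm by 190 mm) begins 51 mm behind the grasp point.
Start: joints at [1.158, 0.332, -0.065, 1.46, 0.022, 1.35, -0.088], TCP at [0.238, -0.578, 0.223] pointing down, gripper open.
Joint ranges: [-2.6, 2.6], [-0.5, 2.12], [-1.47, 1.34], [0.16, 2.42], [-1.27, 4.41], [0.06, 2.06], [-2.6, 2.6]. Speed limits (rad/s): [2.22, 2.22, 2.79, 2.79, 3.14, 3.14, 3.14].

## Interface

Orientations are given as a unit quaternion [x, y, z, w].
In Python, from bench import * gives the robot as it stands.
- The arm moves only by the shell command python3 -m inch 'ROWS' [FORCE]. ROWS is JSON, a list that holds one entry, the list of rows, each a list of 7 numbers: the shift along the world's x, y, z each as a share of 120 mm, from -1 to 1, then the turn, a rotation vector about the world's x, y, z each as a share of 2 pi rad, from -1 to 1, then the closure, from 0 (fully open) to 1 (shut). A call has 1 to 10 rows; each row is the pose to reach, as a shift and turn from the pose commanded when the call began, turning the shorter way round; what a row does not reach only later rows make up. A row lasts 1/10 s, in which the tool goes at most 50 mm and 8.59 degrees, less where a joint would pass 70% of its speed; a pose out of reach is approached as far as the arm can. A call with a number of a shift or a turn outside -1 to 1 is refused whole. A call with a gripper value outside its range is refused whole. The fingers move at their own pace and stop on an object; FORCE is the grip in N (left out, the last holds). Time passes only in rows, so rows that repeat a pose let the fingers close. It gives the time, the measured TCP pose, the force and the opening at its end, in the units of the state.
- read_state(): the state, without advancing time (a new reading comes with each control period).
- camera(name): name is "scene" or "top" or "wrist"; returns the picture (420x560x3 uint8, red, green, blue); there is no depth.
- get_calibration(name): a dict with "fx", "fy", "cx", "cy" (pixels), "xyz" and "attitude" of the camera in the world. Camera axes: x right, y up, looking along -z (the intrinsics and any distortion apply to the point x, -y, -z); pixel columns grow to the right and rows downward; lengths in m; the calibration is good to about 2 mm. A picture is of the moment at which its call begins: read the wrist's pose just before it. get_calibration takes no time and is no camera call; for the wrist camera it gives the pose at the moment of the call.
- close_job(): hands the job in, once; it reports no verdict.
The state is a dict: "time": time; "joint_positions": joint angles; "joint_vel": joint speeds; "joint_torque": joint torques, N m; "ee_pos": TCP position; "eef_rot": TCP orientation; "ft_force": force on the tool from outside, world axes, zero at the start; "torque": the same for the moment, N m; "width": finger opening in m.
Only numpy, scipy, OpenCV 4.12 (cv2) and the standard library are available. Lean on these libraries where they do the work, as an engineer would, in place of code of your own. Each camera call takes 0.05 s, during which the arm holds its last target.

## Task

Roll the round wooden spar slowly along the bench, without lifting it, until it lies centred on the pencil line and in line with it, under the pad of the bench clamp. Then push the clamp's sliding arm down by its handle until the pad bears firmly on the spar and stays there, snug but not so hard that it dents the soft wood, and let go. Leave the other tools where they are.

Things in the scene. Friction and masses are not known exactly. Their poses are not given: they have to be found in the camera images.
- spar: Pale spruce spar, too thick to grasp: a cylinder 100 mm across, 240 mm long, 0.7 to 1 kg, with a round tenon (56 mm across, 30 mm long) on its robot-side end; lies left or right of the line, nearly parallel to it. Origin on its axis, midway along the thick part, 50 mm up; x is its axis, away from the tenon. Runs on 100 mm or more after a brisk push (0.1 m/s), 2 mm after a creep (0.01 m/s).
- line (a point): Point on the pencil line on the bench (z = 0) over which the spar's axis must lie. x runs along the line away from the robot, y to the left. The dark line, 4 mm wide, runs from 215 mm before to 185 mm beyond this point, with a cross tick near each end. The clamp's upright steel bar (19 x 10 mm, 306 mm high, on a 48 mm round foot) stands 210 mm beyond this point.
- clamp_arm: Sliding arm of the bench clamp: 120 mm of dark steel from the bar back over the line, ending in an upright screw foot with a flat black pad (36 mm across) below and a wooden handle above. Slides only up and down. Origin on the screw's axis, under the arm, 90 mm beyond line. The foot is locked, wound out differently each time: the pad's underside is 32 to 50 mm below the origin.
- handle_top (a point): Centre of the flat top of the clamp's upright wooden handle (30 mm across), 96 mm above the arm's origin, 128 to 146 mm above the pad's underside: push down here. Friction holds the arm: sliding down takes 4 to 6 N, any push beyond that bears on the spar, and up to 12 N of it stays after letting go. At least 4 N must stay; over 18 N dents. Stiff: about 6 N per mm or more.
- plane: Bystander: a steel hand plane with black knob and handle, 240 x 60 mm, 120 mm high, lying along x on the other side of the line from the spar. Origin at the centre of its underside.
- mallet: Bystander: a carver's round wooden mallet, standing on its head behind the work to the right, 76 mm across, 210 mm high. Origin at the centre of its underside.
- discs: Bystander: a stack of four wooden discs, 64 mm across, 40 mm high, behind the work to the left of the clamp. Origin at the centre of its underside.
- chisel: Bystander: a chisel with wooden handle, 260 mm long, lying across in front of the robot to the left. Origin at the ferrule, on the bench.
- square: Bystander: a try square with wooden stock 130 mm long and steel blade 200 mm long, lying to the right near the robot. Origin under the stock.
- spokeshave: Bystander: a spokeshave, 240 mm long with its two handles, lying far to the left along x. Origin under its middle.

How it is judged:
By the outcome, as a careful person would: the job done as asked, in the order asked, and still so for the second after the job is handed in, with the robot touching nothing.
It also fails if it takes over 72 s, if anything falls off the work surface, if the arm or the gripper's body presses on something with over 40 N, if the wrist force passes 120 N, or if a joint passes its speed limit or range.

## Working session

There is one attempt and no reset: what is moved stays moved. The work goes in short steps, Python scripts to look and compute and a shell command to move; the robot and the scene stay as the last step left them, time stands still between calls to the robot, and variables do not carry over. Pictures are saved under pics/ and viewed, and the job is handed in when it is done.

```bash
ls; mkdir -p pics
python3 - <<'E'
from bench import *
import cv2
s=read_state();print(s)
for n in("scene","top","wrist"):
    print(n,get_calibration(n))
    cv2.imwrite(f"pics/{n}0.png",camera(n)[:,:,::-1])
E
```

```text
pics
{'time': 0.0, 'joint_positions': array([ 1.15841989,  0.33289976, -0.06471123,  1.46095003,  0.02159795,
        1.34989573, -0.08847693]), 'joint_vel': array([ 0.00169582, -0.00130954, -0.00156274, -0.00129589, -0.00153363,
       -0.0005154 ,  0.00083194]), 'joint_torque': array([-1.99937790e-04, -6.23272634e+01,  2.39177572e-02, -3.89900208e+01,
       -6.15097792e-02,  3.98573920e-02,  1.07886663e-04]), 'ee_pos': array([ 0.23734061, -0.57775795,  0.22173239]), 'eef_rot': array([-0.6935958 , -0.13745575,  0.69383792, -0.13645409]), 'ft_force': array([-0.19796696, -0.23626243, -1.1957401 ]), 'torque': array([-0.01046709, -0.04136844, -0.01999887]), 'width': 0.08644160239018703}
scene {'fx': 522.6903223092743, 'fy': 522.6903223092743, 'cx': 278.8990962743883, 'cy': 214.27460890223233, 'xyz': array([ 1.79269925, -0.34851485,  1.03582529]), 'attitude': array([0.3973595 , 0.28124362, 0.49065449, 0.72267947])}
top {'fx': 493.708694941878, 'fy': 493.708694941878, 'cx': 273.03991500977924, 'cy': 214.7341154287015, 'xyz': array([0.35325432, 0.10303896, 1.52726985]), 'attitude': array([-0.04992689,  0.05347789,  0.70665956, -0.7037611 ])}
wrist {'fx': 366.75269828994857, 'fy': 366.75269828994857, 'cx': 285.092428876647, 'cy': 204.40304529326946, 'xyz': array([ 0.30341016, -0.5504387 ,  0.38392397]), 'attitude': array([-0.10793507,  0.07337357, -0.55178156,  0.82371321])}
```

View pics/top0.png

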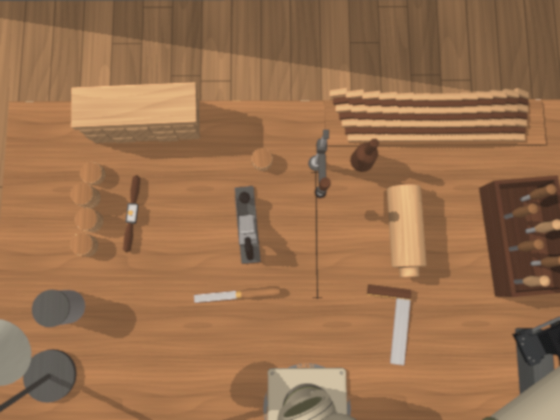

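View pics/scene0.png

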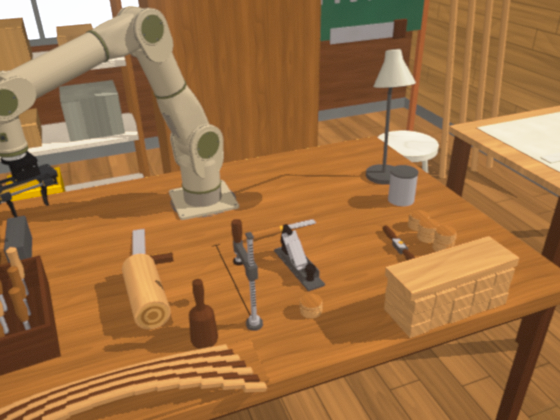

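```bash
python3 - <<'E'
import cv2
im=cv2.imread("pics/top0.png")
cv2.imwrite("pics/c1.png",cv2.resize(im[120:310,230:440],None,fx=3.15,fy=3.15,interpolation=cv2.INTER_CUBIC)[:600])
im=cv2.imread("pics/scene0.png")
cv2.imwrite("pics/c2.png",cv2.resize(im[200:350,110:310],None,fx=4,fy=4,interpolation=cv2.INTER_CUBIC)[:600])
E
cat > h.py <<'E'
from bench import *
import numpy as np, cv2
from scipy.spatial.transform import Rotation as R
def ray(n,u,v,c=None):
    c=c or get_calibration(n)
    d=np.array([(u-c['cx'])/c['fx'],-(v-c['cy'])/c['fy'],-1.])
    return np.array(c['xyz']),R.from_quat(c['attitude']).apply(d)
def px2z(n,u,v,z,c=None):
    o,d=ray(n,u,v,c); return o+d*(z-o[2])/d[2]
def proj(n,p,c=None):
    c=c or get_calibration(n)
    q=R.from_quat(c['attitude']).inv().apply(np.atleast_2d(p)-c['xyz'])
    return np.c_[c['cx']+c['fx']*q[:,0]/-q[:,2], c['cy']-c['fy']*q[:,1]/-q[:,2]]
E
```

```text
(no output)
```

View pics/c1.png

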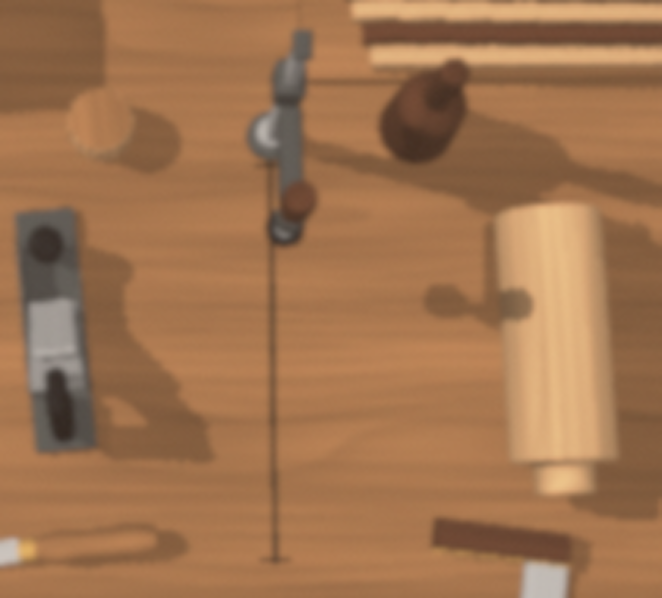

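View pics/c2.png

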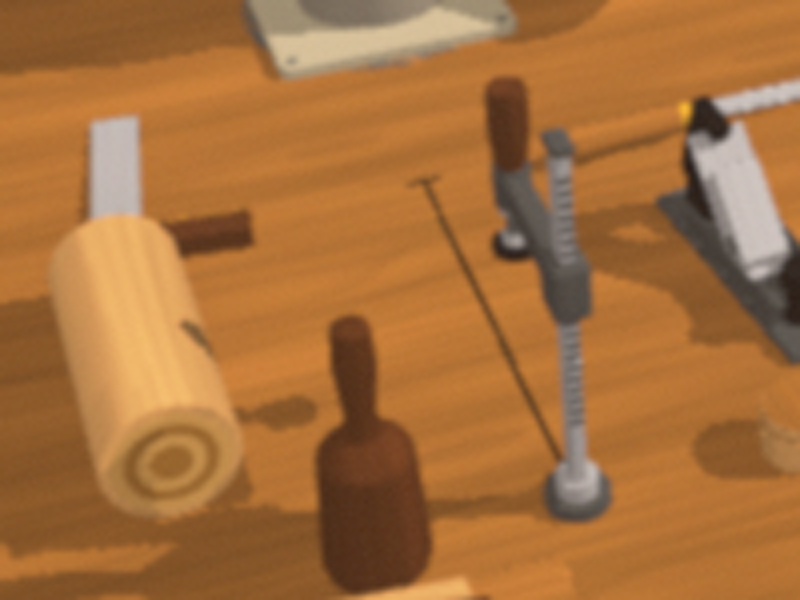

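```bash
cat >> h.py <<'E'
def c1(u,v): return (u+.5)/3.15-.5+230,(v+.5)/3.15-.5+120
def c2(u,v): return (u+.5)/4-.5+110,(v+.5)/4-.5+200
def tri(n1,p1,n2,p2,ca=None,cb=None):
    a,d=ray(n1,*p1,c=ca);b,e=ray(n2,*p2,c=cb)
    d/=np.linalg.norm(d);e/=np.linalg.norm(e)
    t=np.linalg.lstsq(np.c_[d,-e],b-a,rcond=None)[0]
    P=a+d*t[0];Q=b+e*t[1];return (P+Q)/2,np.linalg.norm(P-Q)
def sparpts(x,y,yaw):
    th=np.linspace(0,2*np.pi,60)
    out=[]
    for s0,s1,r in((-.12,.12,.05),(-.15,-.12,.028)):
        P=np.array([[s,r*np.cos(t),r*np.sin(t)] for s in(s0,s1) for t in th])
        out.append(R.from_euler('z',yaw).apply(P)+[x,y,.05])
    return out
E
python3 - <<'E'
from h import *
A=px2z('top',*c1(275,560),0);B=px2z('top',*c1(271,168),0)
A2=px2z('scene',*c2(424,180),0);B2=px2z('scene',*c2(558,455),0)
print(A,B,np.linalg.norm(A-B),A2,B2)
print('foot',px2z('top',*c1(267,133),0.01),px2z('scene',*c2(577,500),0))
print('bar top',tri('top',c1(303,40),'scene',c2(557,138)))
print('handle',tri('top',c1(300,196),'scene',c2(507,86)))
print('pad',tri('top',c1(285,232),'scene',c2(512,245)))
print('discs',px2z('top',*c1(100,122),.04),'mallet top',tri('top',c1(455,72),'scene',c2(350,323)))
print('plane',px2z('top',*c1(57,330),.03))
# spar fit
im=camera('top');hsv=cv2.cvtColor(im,cv2.COLOR_RGB2HSV)
from scipy.optimize import minimize,least_squares
L=[c1(497,225),c1(505,340),c1(513,450)];Rr=[c1(602,225),c1(609,340),c1(616,450)]
top=[c1(548,203)];bot=[c1(575,492)]
c=get_calibration('top')
def f(p):
    S=sparpts(*p);h=cv2.convexHull(proj('top',S[0],c).astype(np.float32))
    r=[cv2.pointPolygonTest(h,tuple(map(float,q)),True) for q in L+Rr+top]
    h2=cv2.convexHull(proj('top',np.r_[S[0],S[1]],c).astype(np.float32))
    return r+[cv2.pointPolygonTest(h2,tuple(map(float,bot[0])),True)]
s=least_squares(f,[.48,-.2,.05],diff_step=1e-2);print('spar',s.x,s.fun)
E
```

```text
[ 0.32268448 -0.03810101  0.        ] [ 0.71153952 -0.04085708  0.        ] 0.3888648058986915 [ 0.32608391 -0.0347898   0.        ] [ 0.69863341 -0.03642564  0.        ]
foot [ 0.74511605 -0.03651628  0.01      ] [ 0.74745574 -0.03855249  0.        ]
bar top (array([ 0.74660587, -0.03900133,  0.30602745]), np.float64(0.0018978709422426867))
handle (array([ 0.62445643, -0.03698238,  0.27230387]), np.float64(0.003590943434602502))
pad (array([ 0.62028297, -0.03924301,  0.135189  ]), np.float64(0.001286949216618505))
discs [0.74900569 0.13030501 0.04      ] mallet top (array([ 0.7497215 , -0.18316974,  0.20486889]), np.float64(0.0035024090703564053))
plane [0.54433949 0.17241101 0.03      ]
spar [ 0.53511266 -0.30683416  0.022022  ] [0.34988496 0.65369437 1.05448115 0.3329549  0.71823007 0.99037948
 0.26215308 0.26088353]
```

Run:
```python
from h import *
for z in (0,.05,.1): print(z,px2z('top',482,190,z),px2z('top',497,297,z), px2z('top',525,270,z))
print('box tool top',tri('top',(505,212),'scene',(15,255)))
print('boxcorner',tri('top',(497,297),'scene',(47,262)))
M=R.from_quat(read_state()['eef_rot']).as_matrix();print(M)
# desired: x tool=(0,sin t,-cos t); y tool=+-x
for t in (30,35):
  t=np.radians(t)
  for sgn in(1,-1):
    xa=np.array([0,np.sin(t),-np.cos(t)]);ya=np.array([sgn,0,0.]);D=np.c_[xa,ya,np.cross(xa,ya)]
    rv=R.from_matrix(D@M.T).as_rotvec();print(t,sgn,rv/2/np.pi,np.degrees(np.linalg.norm(rv)),R.from_matrix(D).as_quat())
```

```text
0 [ 0.65483059 -0.56511608  0.        ] [ 0.32149621 -0.58898664  0.        ] [ 0.40321521 -0.68132012  0.        ]
0.05 [ 0.64495754 -0.54324192  0.05      ] [ 0.32253591 -0.56633099  0.05      ] [ 0.40157958 -0.65564165  0.05      ]
0.1 [ 0.63508449 -0.52136775  0.1       ] [ 0.32357561 -0.54367535  0.1       ] [ 0.39994395 -0.62996318  0.1       ]
box tool top (array([ 0.54685765, -0.56142552,  0.24282812]), np.float64(0.08256484274990768))
boxcorner (array([ 0.32238942, -0.56079898,  0.07231109]), np.float64(0.008417577611735068))
[[-3.39064140e-04  3.80029278e-01 -9.24974396e-01]
 [ 7.21419856e-04 -9.24974115e-01 -3.80029427e-01]
 [-9.99999682e-01 -7.96149246e-04  3.94648861e-05]]
0.5235987755982988 1 [ 0.07326333 -0.04926314  0.1834023 ] 73.27638558102511 [ 0.61237244  0.61237244 -0.35355339  0.35355339]
0.5235987755982988 -1 [ 0.05444145  0.08148625 -0.30381055] 114.9210751011447 [-0.35355339  0.35355339  0.61237244  0.61237244]
0.6108652381980153 1 [ 0.0854502  -0.05743007  0.18175593] 75.20051610838149 [ 0.62721138  0.62721138 -0.32650558  0.32650558]
0.6108652381980153 -1 [ 0.06345741  0.0949352  -0.30083677] 115.84076018913349 [-0.32650558  0.32650558  0.62721138  0.62721138]
```

View pics/wrist0.png

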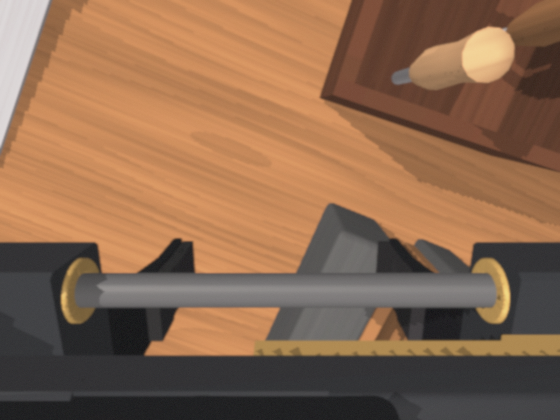

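```bash
python3 -m inch '[[[0.3,0.3,0,0.015,-0.010,0.037,0],[0.6,0.6,0,0.015,-0.010,0.037,0],[1,1,0,0.0733,-0.0493,0.1834,0],[1,1,0,0.0733,-0.0493,0.1834,0],[1,1,0,0.0733,-0.0493,0.1834,0],[1,1,0,0.0733,-0.0493,0.1834,0],[1,1,0,0.0733,-0.0493,0.1834,0],[1,1,0,0.0733,-0.0493,0.1834,0],[1,1,0,0.0733,-0.0493,0.1834,0],[1,1,0,0.0733,-0.0493,0.1834,0]]]'
python3 - <<'E'
from h import *
s=read_state();print(s['time'],s['ee_pos'],s['joint_positions']);print(R.from_quat(s['eef_rot']).as_matrix())
cv2.imwrite('pics/a1.png',camera('scene')[:,:,::-1])
E
```

```text
time: 1.2
ee_pos: [0.3574, -0.4583, 0.2207]
eef_rot: [0.613, 0.613, -0.352, 0.353]
ft_force: [-0.4, -0.2, 0.2]
width: 0.087
1.2 [ 0.35744806 -0.45828451  0.22070849] [ 1.19298015  0.61141536 -0.31901619  1.18488483 -0.14449564  1.78673101
  0.89005543]
[[-2.81280552e-04  9.99999544e-01  9.12765979e-04]
 [ 5.03309049e-01  9.30298007e-04 -8.64105975e-01]
 [-8.64106430e-01  2.16347171e-04 -5.03309081e-01]]
```

View pics/a1.png

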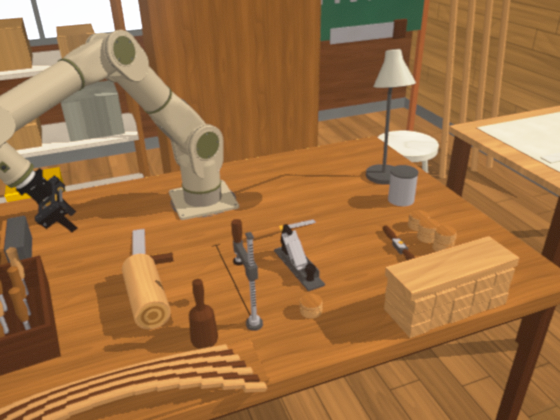

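```bash
python3 -m inch '[[[0.3,0.1,0,0,0,0,0],[0.65,0.3,0,0,0,0,0],[1,0.45,0,0,0,0,0]]]'; python3 -m inch '[[[0.2,0,-0.2,0,0,0,0],[0.5,0,-0.5,0,0,0,0],[0.5,0,-0.8,0,0,0,0],[0.5,0,-1,0,0,0,0],[0.5,0,-1,0,0,0,0]]]'
python3 - <<'E'
from h import *
s=read_state();print(s['time'],s['ee_pos'],s['joint_positions'])
cv2.imwrite('pics/a2.png',camera('scene')[:,:,::-1])
cv2.imwrite('pics/a2w.png',camera('wrist')[:,:,::-1])
E
```

```text
time: 1.55
ee_pos: [0.4789, -0.4031, 0.2236]
eef_rot: [0.614, 0.61, -0.355, 0.353]
ft_force: [0.8, -1.6, 0.2]
width: 0.0869
time: 2.05
ee_pos: [0.5362, -0.4028, 0.0991]
eef_rot: [0.613, 0.613, -0.355, 0.351]
ft_force: [-1.3, -0.3, 0.2]
width: 0.0871
2.05 [ 0.53616637 -0.40275321  0.09912518] [ 0.95296217  0.84144498 -0.34617218  1.07663177 -0.1464076   1.59622757
  0.69030539]
```

View pics/a2.png

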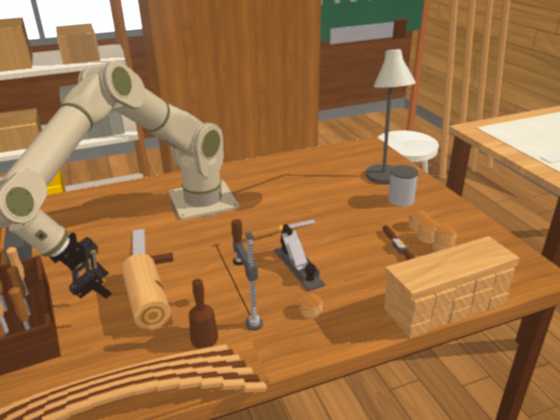

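View pics/a2w.png

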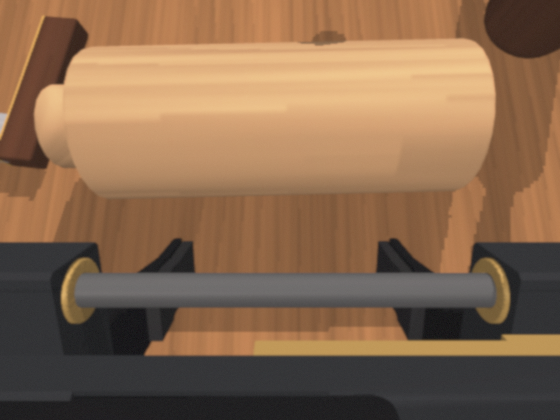

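```bash
python3 -m inch '[[[0,0.05,-0.2,0,0,0,0],[0,0.1,-0.42,0,0,0,0],[0,0.12,-0.42,0,0,0,0],[0,0.14,-0.42,0,0,0,0],[0,0.16,-0.42,0,0,0,0],[0,0.18,-0.42,0,0,0,0],[0,0.2,-0.42,0,0,0,0],[0,0.22,-0.42,0,0,0,0],[0,0.24,-0.42,0,0,0,0],[0,0.26,-0.42,0,0,0,0]]]'
python3 - <<'E'
from h import *
s=read_state();print(s['time'],s['ee_pos'],s['ft_force'])
cv2.imwrite('pics/a3w.png',camera('wrist')[:,:,::-1])
E
```

```text
time: 3.15
ee_pos: [0.5375, -0.3727, 0.0522]
eef_rot: [0.613, 0.612, -0.353, 0.354]
ft_force: [0.1, 0.4, 0.9]
width: 0.0865
3.15 [ 0.53752642 -0.37272691  0.05218075] [0.0801984  0.35539635 0.8901527 ]
```

View pics/a3w.png

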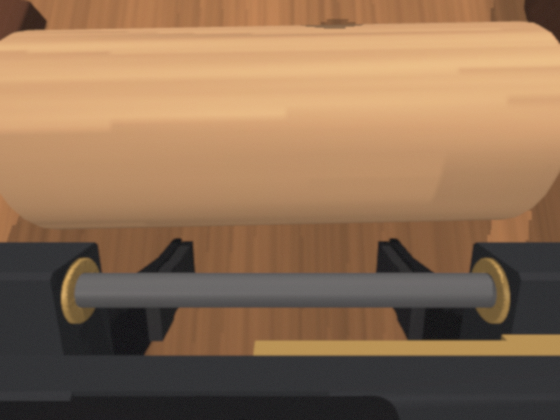

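```bash
python3 -m inch '[[[0,0.015,-0.01,0,0,0,0],[0,0.03,-0.02,0,0,0,0],[0,0.045,-0.03,0,0,0,0],[0,0.06,-0.03,0,0,0,0],[0,0.075,-0.03,0,0,0,0],[0,0.09,-0.03,0,0,0,0],[0,0.105,-0.03,0,0,0,0],[0,0.12,-0.03,0,0,0,0],[0,0.14,-0.03,0,0,0,0],[0,0.16,-0.03,0,0,0,0]]]';python3 -m inch '[[[0,0.022,0,0,0,0,0],[0,0.045,0,0,0,0,0],[0,0.07,0,0,0,0,0],[0,0.095,0,0,0,0,0],[0,0.12,0,0,0,0,0],[0,0.145,0,0,0,0,0],[0,0.17,0,0,0,0,0],[0,0.195,0,0,0,0,0],[0,0.22,0,0,0,0,0],[0,0.245,0,0,0,0,0]]]'
python3 - <<'E'
from h import *
s=read_state();print(s['time'],s['ee_pos'],s['ft_force'])
cv2.imwrite('pics/a4w.png',camera('wrist')[:,:,::-1])
E
```

```text
time: 4.2
ee_pos: [0.5376, -0.3536, 0.0486]
eef_rot: [0.613, 0.612, -0.353, 0.354]
ft_force: [-0.1, -0.2, 1.0]
width: 0.0868
time: 5.2
ee_pos: [0.5375, -0.3241, 0.0486]
eef_rot: [0.613, 0.612, -0.353, 0.354]
ft_force: [0.6, -0.4, -0.1]
width: 0.087
5.2 [ 0.53753651 -0.32407543  0.04856062] [ 0.62773607 -0.3959973  -0.11162189]
```

View pics/a4w.png

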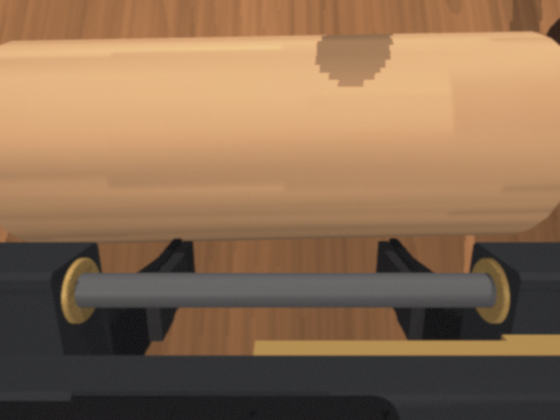

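```bash
for i in 1 2; do :; done; python3 -m inch '[[[0,0.025,0,0,0,0,0],[0,0.05,0,0,0,0,0],[0,0.075,0,0,0,0,0],[0,0.1,0,0,0,0,0],[0,0.125,0,0,0,0,0],[0,0.15,0,0,0,0,0],[0,0.175,0,0,0,0,0],[0,0.2,0,0,0,0,0],[0,0.225,0,0,0,0,0],[0,0.25,0,0,0,0,0]]]'; python3 -m inch '[[[0,0.025,0,0,0,0,0],[0,0.05,0,0,0,0,0],[0,0.075,0,0,0,0,0],[0,0.1,0,0,0,0,0],[0,0.125,0,0,0,0,0],[0,0.15,0,0,0,0,0],[0,0.175,0,0,0,0,0],[0,0.2,0,0,0,0,0],[0,0.225,0,0,0,0,0],[0,0.25,0,0,0,0,0]]]'
python3 - <<'E'
from h import *
s=read_state();print(s['time'],s['ee_pos'],s['ft_force'])
cv2.imwrite('pics/a5w.png',camera('wrist')[:,:,::-1])
cv2.imwrite('pics/a5t.png',camera('top')[:,:,::-1])
E
```

```text
time: 6.25
ee_pos: [0.5375, -0.2941, 0.0486]
eef_rot: [0.613, 0.612, -0.353, 0.354]
ft_force: [-0.2, -0.7, 1.3]
width: 0.0872
time: 7.25
ee_pos: [0.5375, -0.2641, 0.0486]
eef_rot: [0.613, 0.612, -0.353, 0.354]
ft_force: [0.8, -0.6, 1.1]
width: 0.087
7.25 [ 0.53751751 -0.26409275  0.04857449] [ 0.76817522 -0.60504083  1.09933286]
```

View pics/a5w.png

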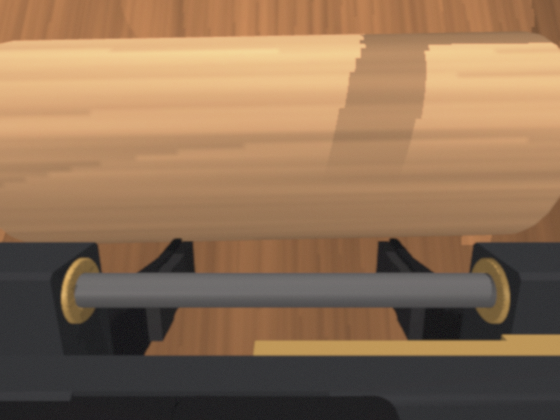

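View pics/a5t.png

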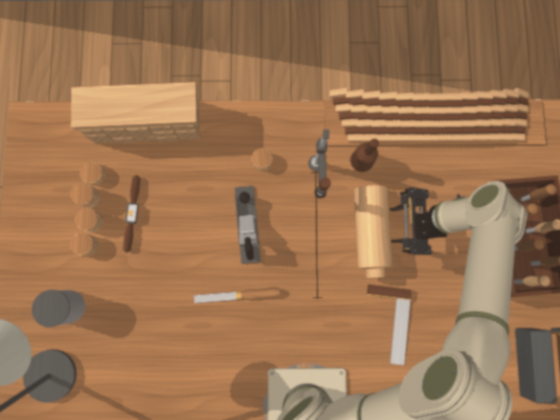

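```bash
python3 -m inch '[[[0,0.025,0,0,0,0,0],[0,0.05,0,0,0,0,0],[0,0.075,0,0,0,0,0],[0,0.1,0,0,0,0,0],[0,0.125,0,0,0,0,0],[0,0.15,0,0,0,0,0],[0,0.175,0,0,0,0,0],[0,0.2,0,0,0,0,0],[0,0.225,0,0,0,0,0],[0,0.25,0,0,0,0,0]]]'; python3 -m inch '[[[0,0.025,0,0,0,0,0],[0,0.05,0,0,0,0,0],[0,0.075,0,0,0,0,0],[0,0.1,0,0,0,0,0],[0,0.125,0,0,0,0,0],[0,0.15,0,0,0,0,0],[0,0.175,0,0,0,0,0],[0,0.2,0,0,0,0,0],[0,0.225,0,0,0,0,0],[0,0.25,0,0,0,0,0]]]';python3 -m inch '[[[0,0.025,0,0,0,0,0],[0,0.05,0,0,0,0,0],[0,0.075,0,0,0,0,0],[0,0.1,0,0,0,0,0],[0,0.125,0,0,0,0,0],[0,0.15,0,0,0,0,0],[0,0.175,0,0,0,0,0],[0,0.2,0,0,0,0,0],[0,0.225,0,0,0,0,0],[0,0.25,0,0,0,0,0]]]';  python3 - <<'E'
from h import *
s=read_state();print(s['time'],s['ee_pos'],s['ft_force'])
cv2.imwrite('pics/a6w.png',camera('wrist')[:,:,::-1])
im=camera('top')[:,:,::-1]
cv2.imwrite('pics/a6t.png',cv2.resize(im[120:310,230:440],None,fx=3.15,fy=3.15,interpolation=cv2.INTER_CUBIC))
E
```

```text
time: 8.35
ee_pos: [0.5375, -0.2341, 0.0486]
eef_rot: [0.613, 0.612, -0.353, 0.354]
ft_force: [-0.3, 0.6, 0.9]
width: 0.0868
time: 9.35
ee_pos: [0.5375, -0.2041, 0.0486]
eef_rot: [0.613, 0.612, -0.353, 0.354]
ft_force: [-0.1, -1.1, 0.4]
width: 0.0872
time: 10.35
ee_pos: [0.5375, -0.174, 0.0486]
eef_rot: [0.613, 0.612, -0.353, 0.354]
ft_force: [-0.4, 0.2, 0.7]
width: 0.0872
10.35 [ 0.53753041 -0.17404489  0.04859239] [-0.40475534  0.22090639  0.71586618]
```

View pics/a6w.png

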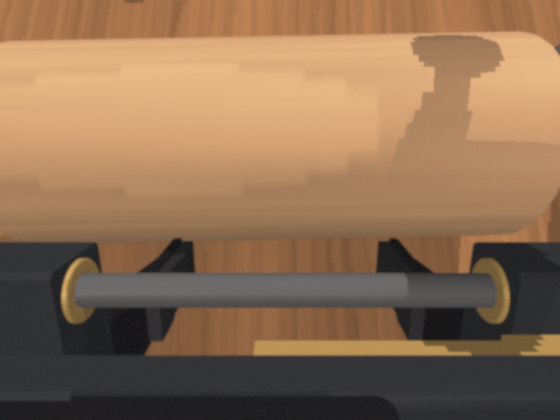

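View pics/a6t.png

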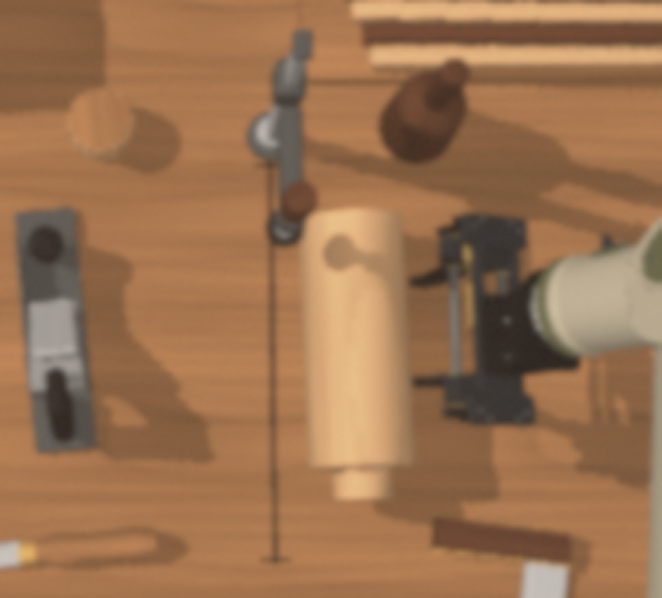

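```bash
cat >> h.py <<'E'
from scipy.optimize import least_squares
def fit(L,Rr,top,bot,p0,n='top',m=None):
    m=m or c1
    L,Rr,top,bot=[[m(*q) for q in A] for A in(L,Rr,top,bot)]
    c=get_calibration(n)
    def f(p):
        S=sparpts(p[0],p[1],p[2]);h=cv2.convexHull(proj(n,S[0],c).astype(np.float32))
        h2=cv2.convexHull(proj(n,np.r_[S[0],S[1]],c).astype(np.float32))
        D=lambda H,q:cv2.pointPolygonTest(H,tuple(map(float,q)),True)-p[3]
        return [D(h,q) for q in L+Rr+top]+[D(h2,q) for q in bot]
    s=least_squares(f,list(p0)+[.3],diff_step=1e-2);return s.x,np.round(s.fun,2)
E
python3 - <<'E'
from h import *
print(fit([(497,225),(505,340),(513,450)],[(602,225),(609,340),(616,450)],[(548,203)],[(575,492)],[.48,-.2,.05]))
print(fit([(301,235),(306,345),(311,455)],[(402,225),(407,340),(412,455)],[(352,207)],[(362,499)],[.48,-.2,.05]))
c=get_calibration('top')
for p in ([.535,-.116,0],[.537,-.0385,0]):
  print(p,[ (proj('top',P,c)-[230,120]).__mul__(3.15).round().min(0).tolist()+((proj('top',P,c)-[230,120])*3.15).round().max(0).tolist() for P in sparpts(*p)])
E
```

```text
(array([ 0.53510898, -0.30683319,  0.02181216,  0.57776786]), array([-0.24,  0.08,  0.48, -0.24,  0.14,  0.4 , -0.32, -0.31]))
(array([ 0.53056292, -0.11480858,  0.0186946 ,  0.5211958 ]), array([-0.04,  0.19,  0.41, -0.02,  0.18,  0.38, -0.55, -0.55]))
[0.535, -0.116, 0] [[301.0, 201.0, 413.0, 463.0], [330.0, 459.0, 390.0, 493.0]]
[0.537, -0.0385, 0] [[221.0, 199.0, 331.0, 461.0], [248.0, 458.0, 308.0, 492.0]]
```

```bash
python3 -m inch '[[[0,0.025,0,0,0,0,0],[0,0.05,0,0,0,0,0],[0,0.075,0,0,0,0,0],[0,0.1,0,0,0,0,0],[0,0.125,0,0,0,0,0],[0,0.15,0,0,0,0,0],[0,0.175,0,0,0,0,0],[0,0.2,0,0,0,0,0],[0,0.225,0,0,0,0,0],[0,0.25,0,0,0,0,0]]]'; python3 -m inch '[[[0,0.025,0,0,0,0,0],[0,0.05,0,0,0,0,0],[0,0.07,0,0,0,0,0],[0,0.09,0,0,0,0,0],[0,0.11,0,0,0,0,0],[0,0.125,0,0,0,0,0],[0,0.14,0,0,0,0,0],[0,0.155,0,0,0,0,0],[0,0.165,0,0,0,0,0],[0,0.175,0,0,0,0,0]]]'
python3 - <<'E'
from h import *
s=read_state();print(s['time'],s['ee_pos'],s['ft_force'])
cv2.imwrite('pics/a7w.png',camera('wrist')[:,:,::-1])
im=camera('top')[:,:,::-1]
cv2.imwrite('pics/a7t.png',cv2.resize(im[120:310,230:440],None,fx=3.15,fy=3.15,interpolation=cv2.INTER_CUBIC))
E
```

```text
time: 11.45
ee_pos: [0.5375, -0.1441, 0.0486]
eef_rot: [0.613, 0.612, -0.353, 0.354]
ft_force: [0.4, 0.4, -0.5]
width: 0.0873
time: 12.45
ee_pos: [0.5375, -0.1232, 0.0486]
eef_rot: [0.613, 0.612, -0.353, 0.354]
ft_force: [-0.6, 0.8, 1.3]
width: 0.0871
12.45 [ 0.53749708 -0.12318877  0.04855606] [-0.60488713  0.75763865  1.30675447]
```

View pics/a7w.png

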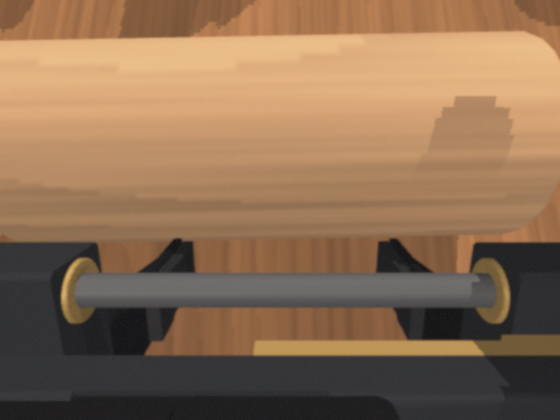

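View pics/a7t.png

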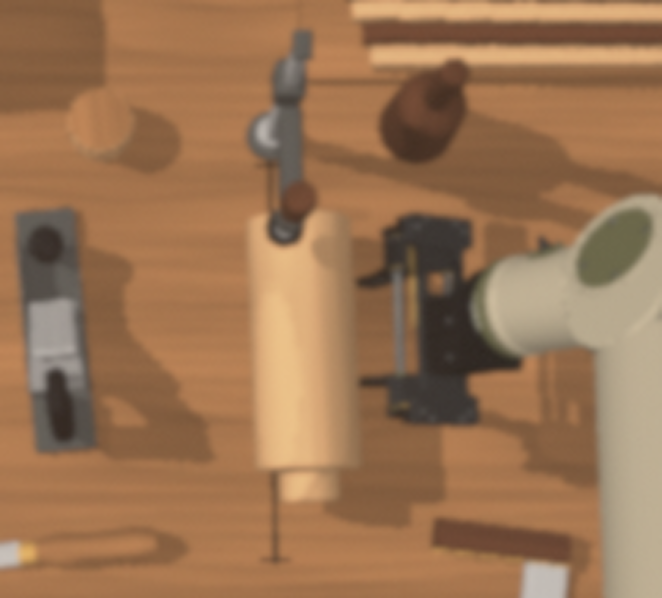

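Run:
```python
from h import *
print(fit([(248.5,240),(253.5,345),(259,455)],[(350,225),(354.5,340),(359,455)],[(310,210)],[(308,500)],[.53,-.07,.02]))
# line direction from several pts
for q in [(275,560),(274,500),(272.5,400),(271.5,300),(271,170)]: print(px2z('top',*c1(*q),0))
```

```text
(array([ 0.52873659, -0.06468647,  0.02297202,  0.57829471]), array([-0.26,  0.04,  0.45, -0.26,  0.08,  0.41, -0.23, -0.23]))
[ 0.32268448 -0.03810101  0.        ]
[ 0.38036627 -0.03813178  0.        ]
[ 0.47794617 -0.03834785  0.        ]
[ 5.77374119e-01 -3.90647431e-02  2.22044605e-16]
[ 0.70948137 -0.04082197  0.        ]
```

```bash
python3 -m inch '[[[0,0.01,0,0,0,0,0],[0,0.025,0,0,0,0,0],[0,0.04,0,0,0,0,0],[0,0.055,0,0,0,0,0],[0,0.07,0,0,0,0,0],[0,0.083,0,0,0,0,0],[0,0.096,0,0,0,0,0],[0,0.108,0,0,0,0,0],[0,0.12,0,0,0,0,0],[0,0.13,0,0,0,0,0]]]'; python3 -m inch '[[[0,0.008,0,0,0,0,0],[0,0.016,0,0,0,0,0],[0,0.024,0,0,0,0,0],[0,0.032,0,0,0,0,0],[0,0.04,0,0,0,0,0],[0,0.046,0,0,0,0,0],[0,0.052,0,0,0,0,0],[0,0.056,0,0,0,0,0],[0,0.058,0,0,0,0,0],[0,0.06,0,0,0,0,0]]]'
python3 - <<'E'
from h import *
s=read_state();print(s['time'],s['ee_pos'],s['ft_force'])
im=camera('top')[:,:,::-1]
cv2.imwrite('pics/a8t.png',cv2.resize(im[120:310,230:440],None,fx=3.15,fy=3.15,interpolation=cv2.INTER_CUBIC))
cv2.imwrite('pics/a8s.png',camera('scene')[:,:,::-1])
E
```

```text
time: 13.55
ee_pos: [0.5375, -0.1076, 0.0486]
eef_rot: [0.613, 0.612, -0.353, 0.354]
ft_force: [-0.3, 0.6, 1.3]
width: 0.0867
time: 14.55
ee_pos: [0.5375, -0.1005, 0.0486]
eef_rot: [0.613, 0.612, -0.353, 0.354]
ft_force: [-0.2, -0.5, 1.3]
width: 0.0868
14.55 [ 0.53752357 -0.10052281  0.04858439] [-0.20915827 -0.46175841  1.3161527 ]
```

View pics/a8t.png

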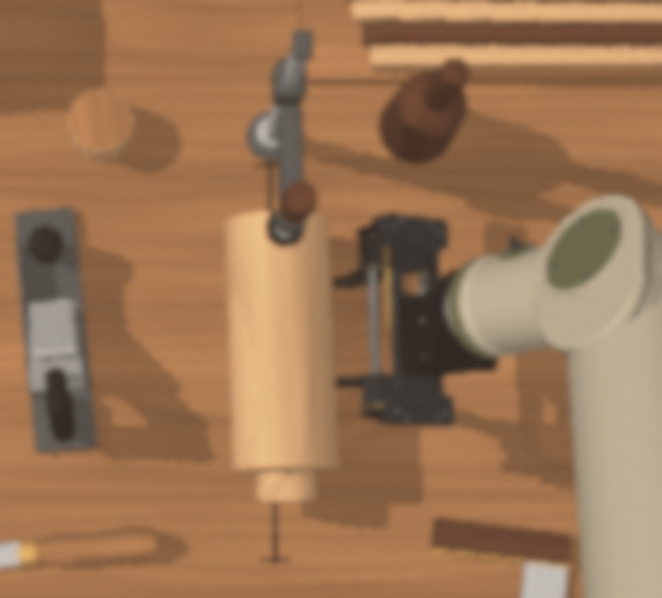

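View pics/a8s.png

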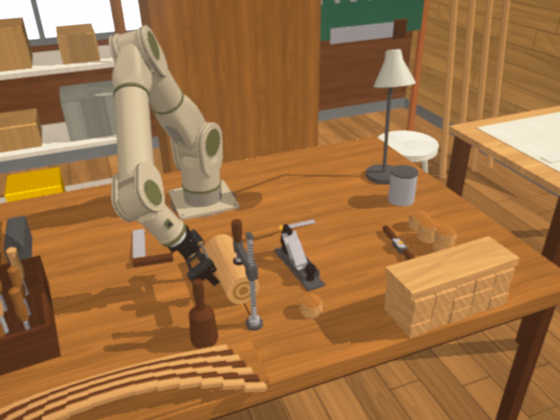

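```bash
python3 -m inch '[[[0,-0.15,0,0,0,0,0],[0,-0.4,0.1,0,0,0,0],[-0.2,-0.6,0.4,0,0,0,0],[-0.5,-0.7,0.8,0,0,0,0],[-0.9,-0.7,1,0,0,0,0],[-1,-0.7,1,0,0,0,0]]]'
python3 - <<'E'
from h import *
print(fit([(225.5,240),(228.5,345),(232,455)],[(328,240),(331.5,340),(335.5,455)],[(250,212)],[(286,501)],[.53,-.04,.02]))
s=read_state();print(s['time'],s['ee_pos'],s['joint_positions'])
M=R.from_quat(s['eef_rot']).as_matrix()
D=np.array([[0,0,-1],[0,-1,0],[-1,0,0.]]);print(np.linalg.det(D))
rv=R.from_matrix(D@M.T).as_rotvec();print(rv/2/np.pi,np.degrees(np.linalg.norm(rv)))
im=camera('top')[:,:,::-1]
cv2.imwrite('pics/a9t.png',cv2.resize(im[120:310,230:440],None,fx=3.15,fy=3.15,interpolation=cv2.INTER_CUBIC))
E
```

```text
time: 15.25
ee_pos: [0.416, -0.1873, 0.1711]
eef_rot: [0.614, 0.61, -0.354, 0.355]
ft_force: [-0.2, 0.5, 0.3]
width: 0.0864
(array([ 0.52855971, -0.04172786,  0.01423932,  0.26507441]), array([-0.02,  0.02,  0.17, -0.03,  0.04,  0.13, -0.15, -0.15]))
15.25 [ 0.41598037 -0.18731351  0.17109155] [ 1.04168078  0.28460637 -0.4699531   1.7608573  -0.31108285  1.42281937
  0.65952479]
1.0
[-0.06446863  0.06542267 -0.24338384] 93.649850755807
```

View pics/a9t.png

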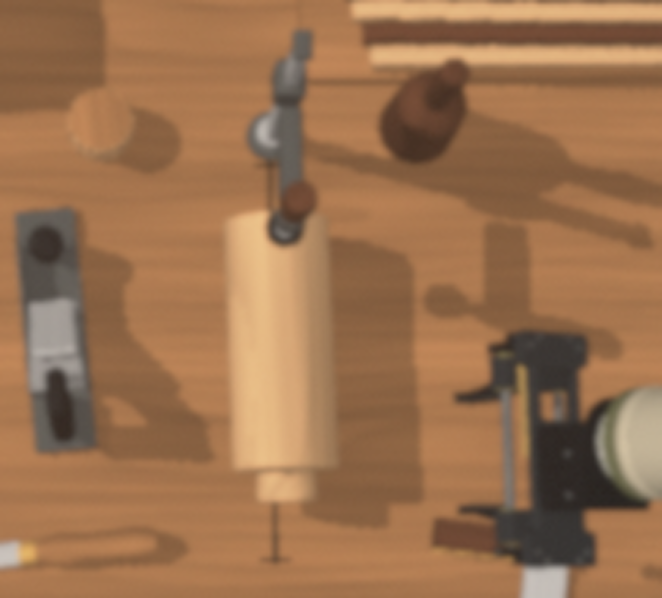

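```bash
python3 -m inch '[[[-0.1,0,0.3,-0.0645,0.0654,-0.2434,0],[-0.15,0,0.4,-0.0645,0.0654,-0.2434,0],[-0.15,0,0.4,-0.0645,0.0654,-0.2434,0],[-0.15,0,0.4,-0.0645,0.0654,-0.2434,0],[-0.15,0,0.4,-0.0645,0.0654,-0.2434,0],[-0.15,0,0.4,-0.0645,0.0654,-0.2434,0],[-0.15,0,0.4,-0.0645,0.0654,-0.2434,0],[-0.15,0.2,0.4,-0.0645,0.0654,-0.2434,0],[-0.15,0.5,0.4,-0.0645,0.0654,-0.2434,0],[-0.15,0.8,0.4,-0.0645,0.0654,-0.2434,0]]]'
python3 - <<'E'
from h import *
s=read_state();print(s['time'],s['ee_pos'],s['joint_positions'])
M=R.from_quat(s['eef_rot']).as_matrix()
D=np.array([[0,0,-1],[0,-1,0],[-1,0,0.]])
rv=R.from_matrix(D@M.T).as_rotvec();print(rv/2/np.pi,np.degrees(np.linalg.norm(rv)))
cv2.imwrite('pics/b1s.png',camera('scene')[:,:,::-1])
E
```

```text
time: 16.3
ee_pos: [0.3998, -0.0953, 0.2172]
eef_rot: [0.721, 0.074, -0.688, 0.041]
ft_force: [1.4, 0.9, 0.7]
width: 0.087
16.3 [ 0.39979475 -0.09528274  0.21721253] [ 0.90882043 -0.15959398 -0.65670195  1.97814452 -0.16475103  1.26552861
 -1.10243868]
[-0.00749841  0.00743953 -0.02605561] 10.121491692868316
```

View pics/b1s.png

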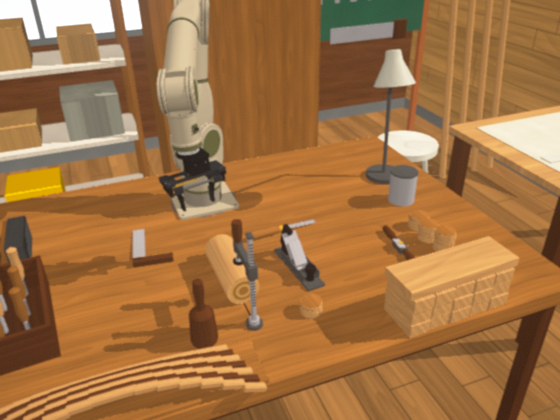

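```bash
python3 -m inch '[[[-0.02,0.2,0,-0.0075,0.0074,-0.026,0],[-0.02,0.42,0,-0.0075,0.0074,-0.026,0],[-0.02,0.42,0,-0.0075,0.0074,-0.026,0],[-0.02,0.42,0,-0.0075,0.0074,-0.026,0]]]'
python3 - <<'E'
from h import *
s=read_state();print(s['time'],s['ee_pos'],s['joint_positions'])
M=R.from_quat(s['eef_rot']).as_matrix()
D=np.array([[0,0,-1],[0,-1,0],[-1,0,0.]])
rv=R.from_matrix(D@M.T).as_rotvec();print(rv/2/np.pi,np.degrees(rv))
cv2.imwrite('pics/b2w.png',camera('wrist')[:,:,::-1])
im=camera('top')[:,:,::-1]
cv2.imwrite('pics/b2t.png',cv2.resize(im[120:310,230:440],None,fx=3.15,fy=3.15,interpolation=cv2.INTER_CUBIC))
# expected wrist pixels of line & tenon
print(proj('wrist',[[.41,-.0385,0],[.47,-.0385,.1],[.4,-.0385,0]]))
E
```

```text
time: 16.75
ee_pos: [0.3977, -0.0454, 0.217]
eef_rot: [0.707, 0.004, -0.707, 0.002]
ft_force: [-0.8, -0.5, 0.5]
width: 0.0867
16.75 [ 0.3976625  -0.04542484  0.21701185] [ 0.87407988 -0.17345961 -0.77113682  1.97486787 -0.12785639  1.29332158
 -1.41660886]
[-0.00036303  0.00013229 -0.00136195] [-0.13069078  0.04762344 -0.49030362]
[[279.2677284  164.6244394 ]
 [276.8427703  104.28483209]
 [279.2455905  174.12364709]]
```

View pics/b2w.png

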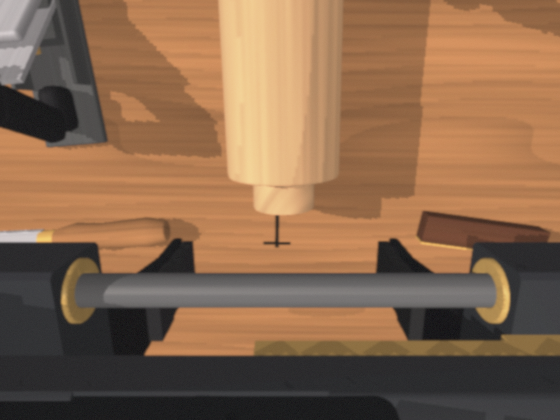

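View pics/b2t.png

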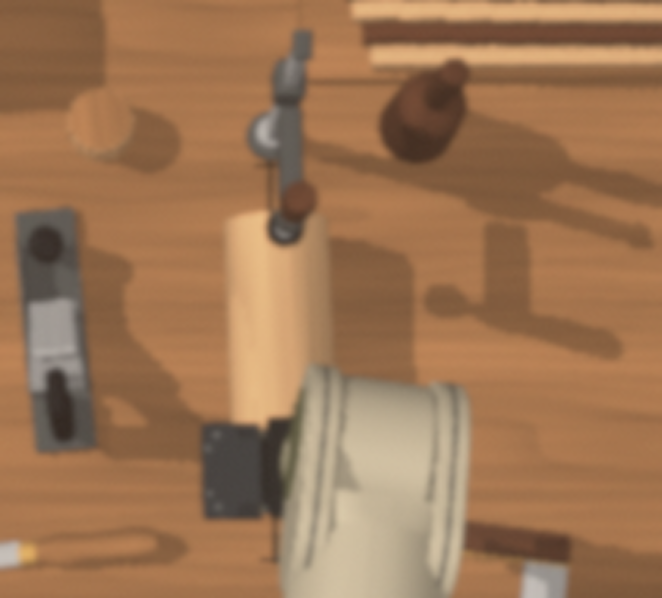

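Run:
```python
from h import *
c=get_calibration('wrist')
print('tick',px2z('wrist',277,243,0,c),'line at tenon',px2z('wrist',278,215,0,c))
print('tenon L/R', px2z('wrist',254,200,.05,c),px2z('wrist',313,200,.05,c))
I=lambda u,v:(u,v)
print(fit([(227,160),(223,60),(220.5,5)],[(339.5,160),(341,60),(342,5)],[],[(284,213)],[.53,-.04,.02],'wrist',I))
```

```text
tick [ 0.32320776 -0.03620513  0.        ] line at tenon [ 0.35536527 -0.03726001  0.        ]
tenon L/R [ 0.38463087 -0.01612638  0.05      ] [ 0.38503492 -0.07072466  0.05      ]
(array([ 0.52964141, -0.04110938,  0.01796658,  0.92962941]), array([-0.97,  0.29,  0.68, -0.95,  0.24,  0.71, -0.  ]))
```

```bash
python3 -m inch '[[[-0.03,0.02,-0.2,0,0,-0.0018,0],[-0.03,0.02,-0.5,0,0,-0.0018,0],[-0.03,0.02,-0.8,0,0,-0.0018,0],[-0.03,0.02,-1,0,0,-0.0018,0],[-0.03,0.02,-1,0,0,-0.0018,0]]]'
python3 - <<'E'
from h import *
s=read_state();print(s['time'],s['ee_pos'],s['ft_force'])
M=R.from_quat(s['eef_rot']).as_matrix()
D=np.array([[0,0,-1],[0,-1,0],[-1,0,0.]])
rv=R.from_matrix(D@M.T).as_rotvec();print(rv/2/np.pi,np.degrees(rv))
c=get_calibration('wrist')
cv2.imwrite('pics/b3w.png',camera('wrist')[:,:,::-1])
E
```

```text
time: 17.35
ee_pos: [0.3916, -0.0431, 0.0942]
eef_rot: [-0.705, 0.0, 0.709, 0.004]
ft_force: [0.3, -0.5, 0.6]
width: 0.0871
17.35 [ 0.3916278  -0.04307913  0.09415272] [ 0.28632905 -0.50757697  0.64643745]
[-0.00076434 -0.00073345  0.00085109] [-0.27516309 -0.26404258  0.30639334]
```

View pics/b3w.png

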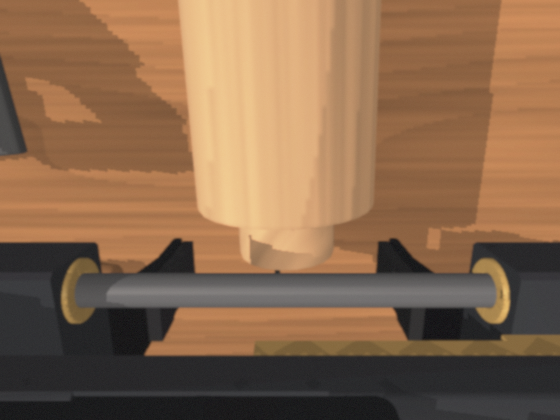

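```bash
python3 -m inch '[[[0.02,0,-0.2,-0.0008,-0.0007,0,0],[0.02,0,-0.4,-0.0008,-0.0007,0,0],[0.02,0,-0.42,-0.0008,-0.0007,0,0],[0.02,0,-0.42,-0.0008,-0.0007,0,0],[0.02,0,-0.42,-0.0008,-0.0007,0,0]]]'
python3 - <<'E'
from h import *
s=read_state();print(s['time'],s['ee_pos'],s['ft_force'],s['joint_positions'])
M=R.from_quat(s['eef_rot']).as_matrix()
D=np.array([[0,0,-1],[0,-1,0],[-1,0,0.]])
rv=R.from_matrix(D@M.T).as_rotvec();print(rv/2/np.pi,np.degrees(rv))
cv2.imwrite('pics/b4w.png',camera('wrist')[:,:,::-1])
s=read_state();M=R.from_quat(s['eef_rot']).as_matrix();print(np.degrees(R.from_matrix(D@M.T).as_rotvec()))
cv2.imwrite('pics/b4s.png',camera('scene')[150:350,110:360,::-1].repeat(3,0).repeat(3,1))
E
```

```text
time: 17.9
ee_pos: [0.3969, -0.0431, 0.0476]
eef_rot: [0.709, -0.003, -0.705, -0.0]
ft_force: [-2.1, 0.2, -0.2]
width: 0.0868
17.9 [ 0.39685882 -0.04309201  0.04760252] [-2.11112452  0.24113687 -0.21183877] [ 0.83377298  0.08993735 -0.85105664  2.18227172  0.0912638   0.89613241
 -1.6475259 ]
[0.00056297 0.00093838 0.00075698] [0.20266975 0.33781859 0.27251308]
[0.20737957 0.34833429 0.27494316]
```

View pics/b4w.png

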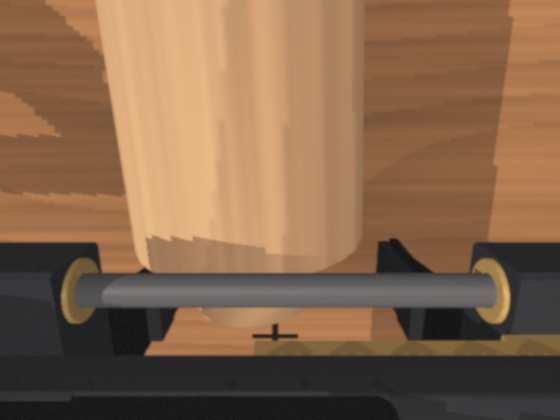

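View pics/b4s.png

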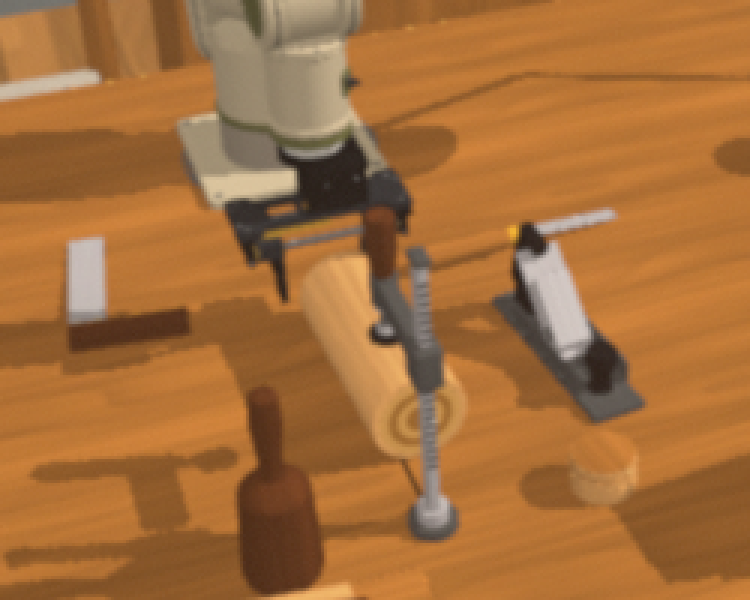

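```bash
python3 -m inch '[[[-0.025,0,0,-0.0004,0.0008,0.0008,0],[-0.05,0,0,0,0.0008,0.0008,0],[-0.05,0,0,0,0.0008,0.0008,0],[-0.05,0,0,0,0.0008,0.0008,0]]]'
python3 - <<'E'
from h import *
s=read_state();print(s['time'],s['ee_pos'],s['ft_force'],s['joint_positions'])
M=R.from_quat(s['eef_rot']).as_matrix()
D=np.array([[0,0,-1],[0,-1,0],[-1,0,0.]])
rv=R.from_matrix(D@M.T).as_rotvec();print(rv/2/np.pi,np.degrees(rv))
cv2.imwrite('pics/b5w.png',camera('wrist')[:,:,::-1])
im=camera('top')[:,:,::-1]
cv2.imwrite('pics/b5t.png',cv2.resize(im[120:310,200:410],None,fx=3.15,fy=3.15,interpolation=cv2.INTER_CUBIC))
E
```

```text
time: 18.4
ee_pos: [0.3904, -0.0426, 0.0464]
eef_rot: [0.707, -0.001, -0.707, 0.001]
ft_force: [0.1, 0.2, 0.3]
width: 0.0871
18.4 [ 0.39036708 -0.0426304   0.04643108] [0.07304682 0.16154102 0.32920967] [ 0.83863756  0.07955095 -0.85315586  2.19342796  0.0804219   0.8970158
 -1.63344678]
[ 4.63615600e-04  6.17773193e-05 -8.30244360e-05] [ 0.16690162  0.02223983 -0.0298888 ]
```

View pics/b5w.png

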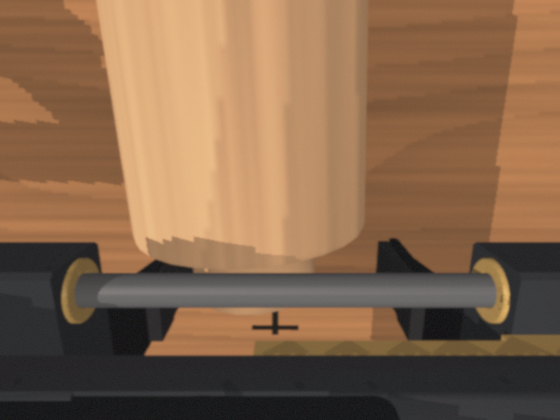

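View pics/b5t.png

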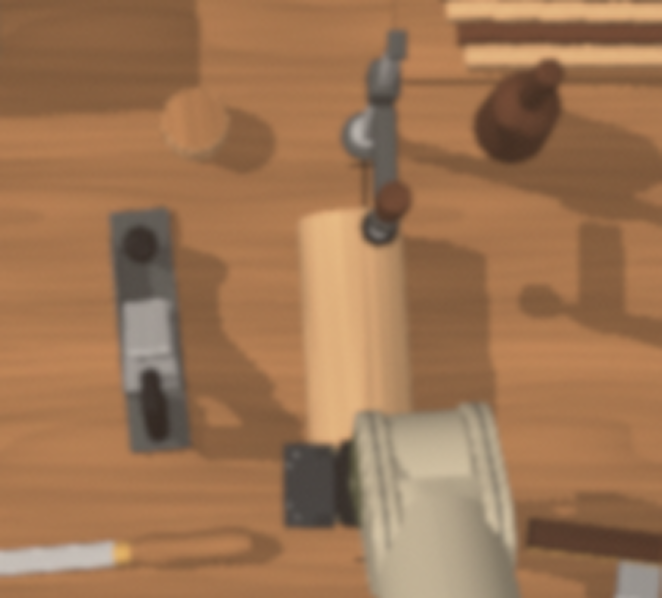

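Run:
```python
from h import *
for q in [(200,300),(315,300),(255,312)]: print(px2z('wrist',*q,.05))
print(px2z('wrist',275,327,0))
I=lambda u,v:(u,v)
print(fit([(134,220),(116,100),(102,8)],[(364,220),(366,100),(367,8)],[],[(257,312)],[.53,-.03,.02],'wrist',I))
m=lambda u,v:c1(u-94.5,v)
print(fit([(300,240),(303,330),(308,430)],[(404,260),(407,330),(411,390)],[(340,209)],[],[.53,-.03,.02],'top',m))
```

```text
[ 0.37156957 -0.000911    0.05      ]
[ 0.37157589 -0.05619616  0.05      ]
[ 0.36508969 -0.02721304  0.05      ]
[ 3.23732848e-01 -3.54153778e-02  2.77555756e-17]
(array([ 0.53067274, -0.02246779,  0.04080494,  2.61365937]), array([-0.49,  0.1 ,  0.36, -0.37, -0.17,  0.51,  0.07]))
(array([ 0.53013092, -0.02405127,  0.03115314,  0.13084074]), array([ 0.1 , -0.17,  0.07, -0.05,  0.16, -0.11,  0.  ]))
```

```bash
python3 -m inch '[[[0,0,0,0,0,0,0.03],[0,0,0,0,0,0,0.05],[0,0,0,0,0,0,0.07],[0,0,0,0,0,0,0.09],[0,0,0,0,0,0,0.11],[0,0,0,0,0,0,0.13],[0,0,0,0,0,0,0.15],[0,0,0,0,0,0,0.17],[0,0,0,0,0,0,0.19],[0,0,0,0,0,0,0.21]]]' 15;  python3 -m inch '[[[0,0,0,0,0,0,0.23],[0,0,0,0,0,0,0.25],[0,0,0,0,0,0,0.27],[0,0,0,0,0,0,0.29],[0,0,0,0,0,0,0.31],[0,0,0,0,0,0,0.33],[0,0,0,0,0,0,0.35],[0,0,0,0,0,0,0.37],[0,0,0,0,0,0,0.4],[0,0,0,0,0,0,0.4]]]' 15
python3 - <<'E'
from h import *
s=read_state();print(s['time'],s['ee_pos'],s['ft_force'],s['torque'])
M=R.from_quat(s['eef_rot']).as_matrix()
D=np.array([[0,0,-1],[0,-1,0],[-1,0,0.]])
print(np.degrees(R.from_matrix(D@M.T).as_rotvec()))
cv2.imwrite('pics/b6w.png',camera('wrist')[:,:,::-1])
im=camera('top')[:,:,::-1]
cv2.imwrite('pics/b6t.png',cv2.resize(im[120:310,200:410],None,fx=3.15,fy=3.15,interpolation=cv2.INTER_CUBIC))
E
```

```text
time: 19.5
ee_pos: [0.3902, -0.0425, 0.0463]
eef_rot: [-0.707, 0.001, 0.707, -0.001]
ft_force: [-0.2, 0.5, 0.6]
width: 0.0703
time: 20.5
ee_pos: [0.3903, -0.0425, 0.0463]
eef_rot: [-0.707, 0.001, 0.707, -0.001]
ft_force: [0.7, -0.2, -0.8]
width: 0.0556
20.5 [ 0.39026502 -0.04254426  0.0462763 ] [ 0.73014153 -0.21275998 -0.77200905] [-0.16269995  0.02018575  0.14331535]
[ 0.15839138 -0.00239927 -0.05569344]
```

View pics/b6w.png

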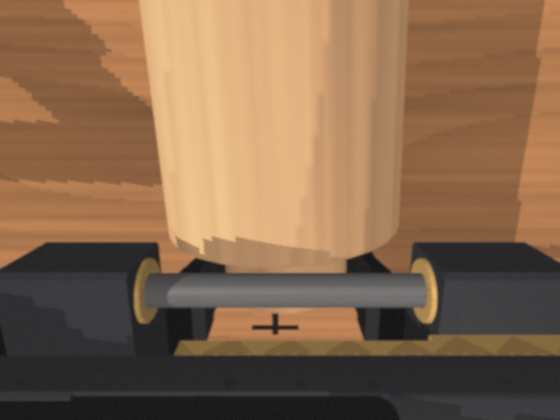

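View pics/b6t.png

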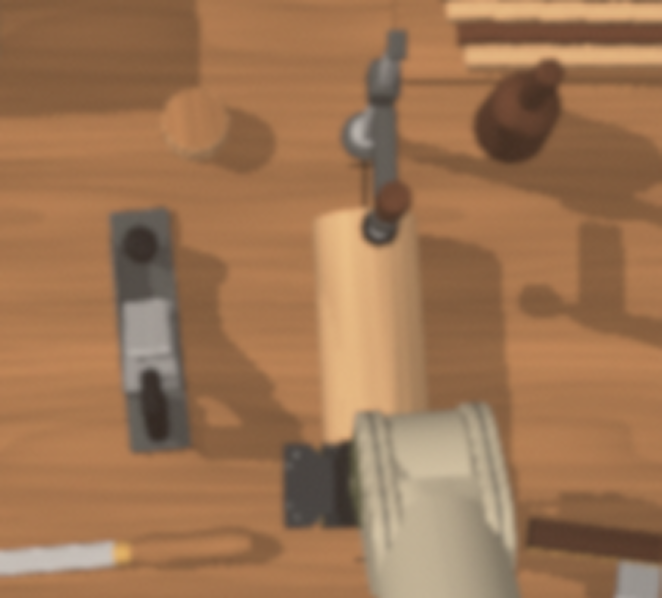

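Run:
```python
from h import *
m=lambda u,v:c1(u-94.5,v)
print(fit([(315.5,240),(319,330),(323.5,430)],[(419,260),(422.5,330),(426.5,390)],[(350,210)],[],[.53,-.03,.02],'top',m))
I=lambda u,v:(u,v)
print(fit([(168,220),(155,100),(142,8)],[(401,220),(405,100),(408,8)],[],[],[.53,-.03,.02],'wrist',I))
for yaw in(0,.02,.04):
  h=cv2.convexHull(proj('wrist',sparpts(.53,-.0425+.137*yaw,yaw)[0]).astype(np.float32))[:,0]
  print(yaw,[ (np.round([np.min(x),np.max(x)],1).tolist()) for v in(8,100,220) for x in [[a[0]+(v-a[1])/(b[1]-a[1])*(b[0]-a[0]) for a,b in zip(h,np.roll(h,-1,0)) if (a[1]-v)*(b[1]-v)<0]]])
```

```text
(array([ 0.52989437, -0.03889234,  0.03088425,  0.2027192 ]), array([ 0.08, -0.06, -0.02,  0.03,  0.11, -0.14,  0.  ]))
(array([ 0.37767132, -0.04334888,  0.0433945 ,  1.3045714 ]), array([-1.46,  1.21,  0.25, -0.96,  0.06,  0.9 ]))
0 [[152.60000610351562, 422.1000061035156], [160.3000030517578, 413.8999938964844], [170.3000030517578, 403.29998779296875]]
0.02 [[146.8000030517578, 416.29998779296875], [156.5, 410.1000061035156], [169.1999969482422, 402.1000061035156]]
0.04 [[140.89999389648438, 410.70001220703125], [152.60000610351562, 406.5], [167.89999389648438, 401.1000061035156]]
```

```bash
python3 -m inch '[[[0,0,0,0,0,0,0.5],[0,0,0,0,0,0,0.5],[0.01,0.01,0,0,0,-0.001,0.5],[0.02,0.015,0,0,0,-0.002,0.5],[0.03,0.02,0,0,0,-0.003,0.5],[0.04,0.03,0,0,0,-0.004,0.5],[0.05,0.037,0,0,0,-0.005,0.5],[0.05,0.037,0,0,0,-0.005,0.5]]]' 45
python3 - <<'E'
from h import *
s=read_state();print(s['time'],s['ee_pos'],s['ft_force'],s['torque'])
M=R.from_quat(s['eef_rot']).as_matrix()
D=np.array([[0,0,-1],[0,-1,0],[-1,0,0.]])
print(np.degrees(R.from_matrix(D@M.T).as_rotvec()))
cv2.imwrite('pics/b7w.png',camera('wrist')[:,:,::-1])
im=camera('top')[:,:,::-1]
cv2.imwrite('pics/b7t.png',cv2.resize(im[120:310,200:410],None,fx=3.15,fy=3.15,interpolation=cv2.INTER_CUBIC))
E
```

```text
time: 21.4
ee_pos: [0.3941, -0.0383, 0.0461]
eef_rot: [-0.705, 0.012, 0.709, 0.01]
ft_force: [-12.4, -1.7, 16.9]
width: 0.0551
21.4 [ 0.39414338 -0.03830512  0.04611042] [-12.43372043  -1.73284977  16.87499609] [-0.29687553  3.00217428  0.01883168]
[ 0.20550477 -0.30398219  1.81171539]
```

View pics/b7w.png

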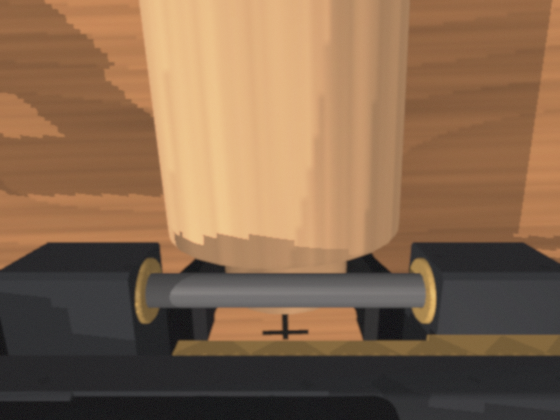

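View pics/b7t.png

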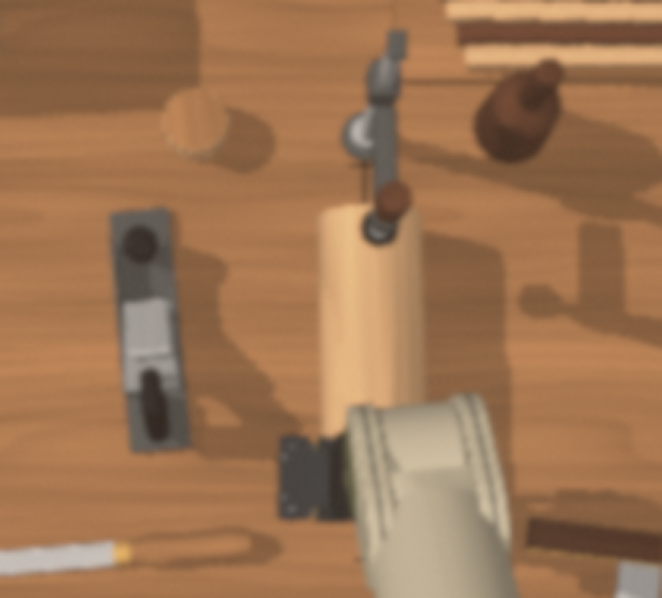

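Run:
```python
from h import *
m=lambda u,v:c1(u-94.5,v)
print(fit([(319.5,235),(321,330),(323.5,430)],[(422.5,240),(423.5,330),(425,390)],[(350,205.5)],[],[.53,-.03,.02],'top',m))
# predicted edges at candidate
from h import *
for p in ([.536,-.0385,0],[.536,-.0385,.01],[.536,-.0385,-.004]):
  h=cv2.convexHull(proj('top',sparpts(*p)[0]).astype(np.float32))[:,0]; h=(h-[200,120]+.5)*3.15-.5
  print(p,[ (np.round([np.min(x),np.max(x)],1).tolist()) for v in(240,330,390,430) for x in [[a[0]+(v-a[1])/(b[1]-a[1])*(b[0]-a[0]) for a,b in zip(h,np.roll(h,-1,0)) if (a[1]-v)*(b[1]-v)<0]]],h[:,1].min())
s=read_state();print(s['ft_force'],s['ee_pos'])
```

```text
(array([ 0.53450696, -0.04009834,  0.00232223,  0.35390245]), array([-0.11, -0.1 ,  0.21, -0.27,  0.13,  0.14, -0.  ]))
[0.536, -0.0385, 0] [[317.4, 421.3], [318.5, 423.4], [319.3, 424.7], [319.8, 425.6]] 201.4304000854492
[0.536, -0.0385, 0.01] [[316.4, 420.4], [318.5, 423.3], [319.9, 425.3], [320.8, 426.6]] 201.42708358764648
[0.536, -0.0385, -0.004] [[317.8, 421.7], [318.6, 423.4], [319.1, 424.5], [319.4, 425.2]] 201.43525466918945
[-13.29051397   0.46432604  15.34430404] [ 0.39415589 -0.03829653  0.04611247]
```

Run:
```python
from h import *
c=get_calibration('wrist')
print(px2z('wrist',285,331,0,c), px2z('wrist',227,265,.05,c),px2z('wrist',347,265,.05,c))
I=lambda u,v:(u,v)
for p in ([.536,-.0385,0],[.536,-.0385,.01]):
  h=cv2.convexHull(proj('wrist',sparpts(*p)[0],c).astype(np.float32))[:,0]
  print(p,[ (np.round([np.min(x),np.max(x)],1).tolist()) for v in(8,100,220) for x in [[a[0]+(v-a[1])/(b[1]-a[1])*(b[0]-a[0]) for a,b in zip(h,np.roll(h,-1,0)) if (a[1]-v)*(b[1]-v)<0]]])
im=cv2.imread('pics/b7w.png')
cv2.imwrite('pics/b7wc.png',cv2.resize(im[200:350,180:390],None,fx=3.8,fy=3.8,interpolation=cv2.INTER_CUBIC))
```

```text
[ 3.24252952e-01 -3.54582287e-02  2.77555756e-17] [ 0.3945869  -0.01044496  0.05      ] [ 0.39277161 -0.06649714  0.05      ]
[0.536, -0.0385, 0] [[142.89999389648438, 413.70001220703125], [154.0, 408.6000061035156], [168.5, 402.0]]
[0.536, -0.0385, 0.01] [[143.89999389648438, 414.79998779296875], [155.8000030517578, 410.5], [171.3000030517578, 404.79998779296875]]
```

View pics/b7wc.png

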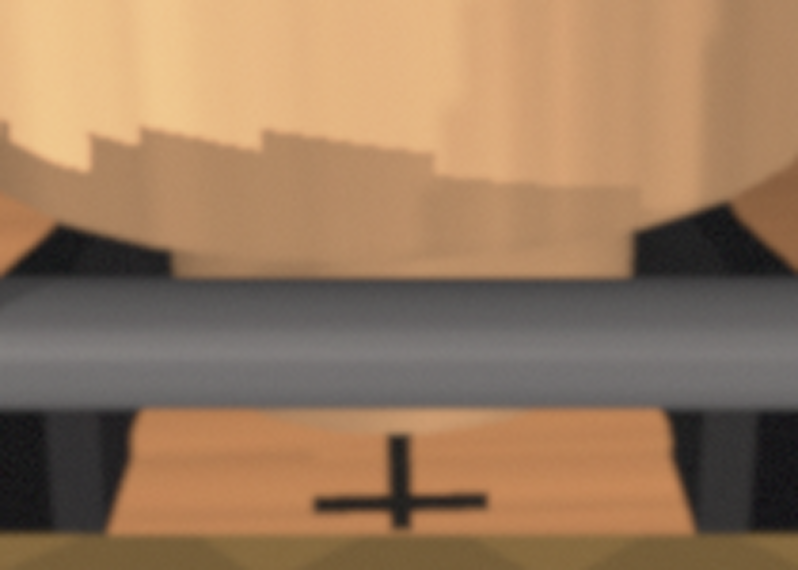

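```bash
python3 -m inch '[[[0,0.006,0,0,0,-0.0002,0.5],[0,0.012,0,0,0,-0.0004,0.5],[0,0.018,0,0,0,-0.0006,0.5],[0,0.024,0,0,0,-0.0008,0.5],[-0.01,0.024,0,0,0,-0.0008,0.5],[-0.015,0.024,0,0,0,-0.0008,0.5]]]'
python3 - <<'E'
from h import *
s=read_state();print(s['time'],s['ee_pos'],s['ft_force'],s['torque'])
c=get_calibration('wrist')
im=camera('wrist')[:,:,::-1]
cv2.imwrite('pics/b8w.png',im)
cv2.imwrite('pics/b8wc.png',cv2.resize(im[200:350,180:390],None,fx=3.8,fy=3.8,interpolation=cv2.INTER_CUBIC))
im=camera('top')[:,:,::-1]
cv2.imwrite('pics/b8t.png',cv2.resize(im[120:310,200:410],None,fx=3.15,fy=3.15,interpolation=cv2.INTER_CUBIC))
E
```

```text
time: 22.1
ee_pos: [0.3946, -0.0355, 0.0463]
eef_rot: [0.707, -0.014, -0.707, -0.012]
ft_force: [1.8, -2.5, -3.0]
width: 0.055
22.1 [ 0.39458156 -0.03550992  0.04627203] [ 1.75373592 -2.53379325 -3.03638105] [-0.58079884 -0.25297519 -0.35457077]
```

View pics/b8wc.png

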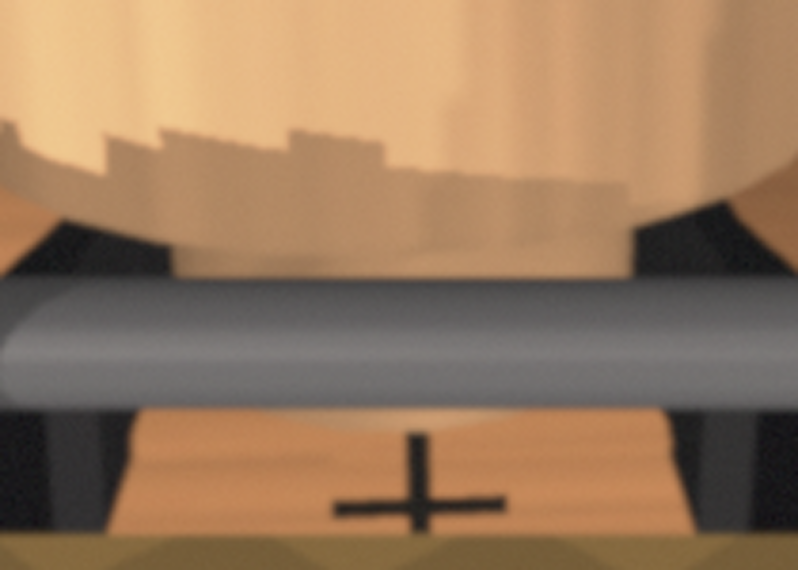

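View pics/b8t.png

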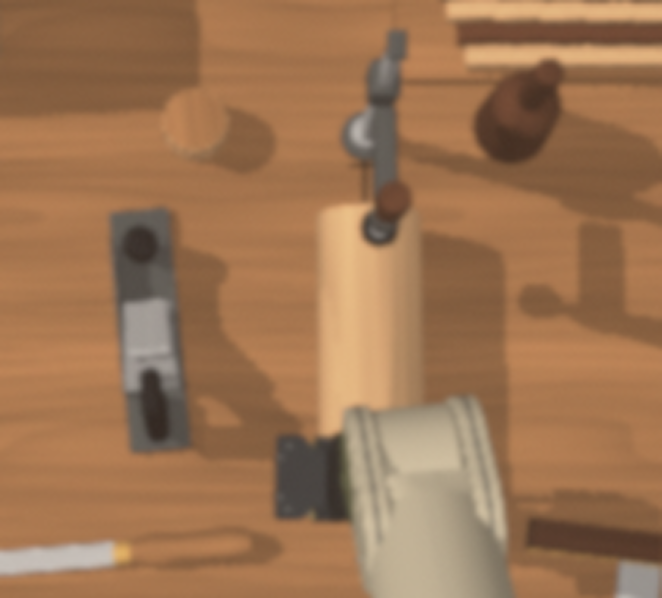

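Run:
```python
from h import *
f=lambda u,v:(u/3.8+180,v/3.8+200)
print(px2z('wrist',*f(419,506),0),px2z('wrist',*f(417,445),0), px2z('wrist',*f(174,260),.05),px2z('wrist',*f(632,260),.05))
m=lambda u,v:c1(u-94.5,v)
print(fit([(318,235),(318.8,330),(320.5,430)],[(420.5,240),(422,330),(423,390)],[(350,205.5)],[],[.53,-.03,.02],'top',m))
```

```text
[ 0.32330873 -0.0354991   0.        ] [ 0.33507512 -0.03554459  0.        ] [ 0.39328729 -0.00677099  0.05      ] [ 0.39120093 -0.0632614   0.05      ]
(array([ 0.53408468, -0.03810449, -0.00208947,  0.29471631]), array([-0.02, -0.09,  0.11, -0.1 ,  0.01,  0.09, -0.  ]))
```

```bash
python3 -m inch '[[[0,0,0,0,0,0,0.36],[0,0,0,0,0,0,0.34],[0,0,0,0,0,0,0.32],[0,0,0,0,0,0,0.29],[0,0,0,0,0,0,0.25],[0,0,0,0,0,0,0.2],[0,0,0,0,0,0,0.15],[0,0,0,0,0,0,0.1]]]'
python3 - <<'E'
from h import *
s=read_state();print(s['time'],s['ee_pos'],s['ft_force'],s['torque'])
im=camera('wrist')[:,:,::-1]
cv2.imwrite('pics/b9w.png',im)
im=camera('top')[:,:,::-1]
cv2.imwrite('pics/b9t.png',cv2.resize(im[120:310,200:410],None,fx=3.15,fy=3.15,interpolation=cv2.INTER_CUBIC))
E
```

```text
time: 23.0
ee_pos: [0.3944, -0.0351, 0.0463]
eef_rot: [-0.707, 0.014, 0.707, 0.012]
ft_force: [0.6, 0.1, -1.0]
width: 0.0749
23.0 [ 0.39442154 -0.03512767  0.04625448] [ 0.63755224  0.07828228 -0.99344073] [0.02014916 0.00609679 0.00314617]
```

View pics/b9w.png

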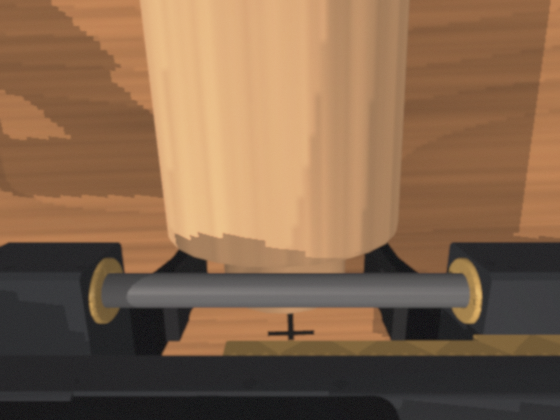

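View pics/b9t.png

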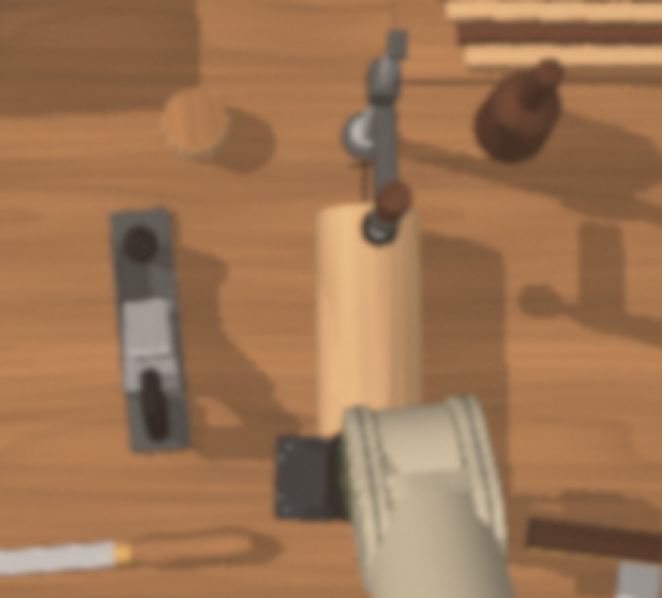

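```bash
python3 -m inch '[[[-0.03,0,0,0,0,0,0.05],[-0.06,0,0,0,0,0,0],[-0.06,0,0.1,0,0,0,0],[-0.06,0,0.3,0,0,0,0],[-0.06,0,0.6,0,0,0,0],[-0.06,0,0.9,0,0,0,0.3],[-0.06,0,1,0,0,0,0.6],[-0.06,0,1,0,0,0,1]]]'; python3 -m inch '[[[0,0,0.3,0,0,0.0052,1],[0,0,0.6,0,0,0.0052,1],[0,0,0.9,0,0,0.0052,1],[0,0,1,0,0,0.0052,1],[0,0,1,0,0,0.0052,1]]]' 20
python3 - <<'E'
from h import *
s=read_state();print(s['time'],s['ee_pos'],s['ft_force'],s['width'])
c=get_calibration('wrist')
im=camera('wrist')[:,:,::-1]
cv2.imwrite('pics/d1w.png',im)
im=camera('top')[:,:,::-1]
cv2.imwrite('pics/d1t.png',cv2.resize(im[120:310,200:410],None,fx=3.15,fy=3.15,interpolation=cv2.INTER_CUBIC))
print(c)
E
```

```text
time: 23.9
ee_pos: [0.3884, -0.0353, 0.1683]
eef_rot: [0.708, -0.014, -0.706, -0.011]
ft_force: [0.3, -0.1, -0.5]
width: 0.0706
time: 24.4
ee_pos: [0.3877, -0.0352, 0.2865]
eef_rot: [0.707, -0.002, -0.707, -0.0]
ft_force: [1.2, -1.2, -0.4]
width: 0.0309
24.4 [ 0.38768312 -0.03521025  0.28650441] [ 1.23459346 -1.18148472 -0.39406655] 0.03086119650606613
{'fx': 366.75269828994857, 'fy': 366.75269828994857, 'cx': 285.092428876647, 'cy': 204.40304529326946, 'xyz': array([ 0.4588113 , -0.03440672,  0.4486636 ]), 'attitude': array([ 0.09253005, -0.09156742,  0.70212323, -0.70005469])}
```

View pics/d1w.png

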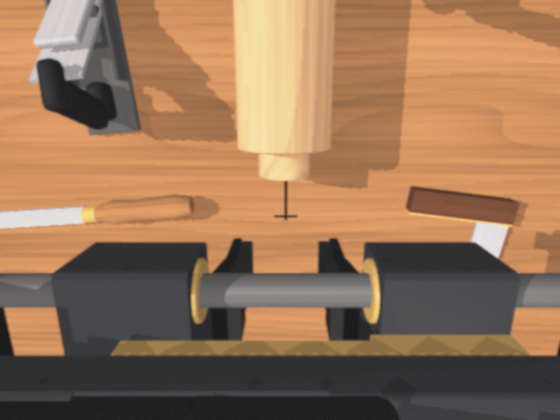

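View pics/d1t.png

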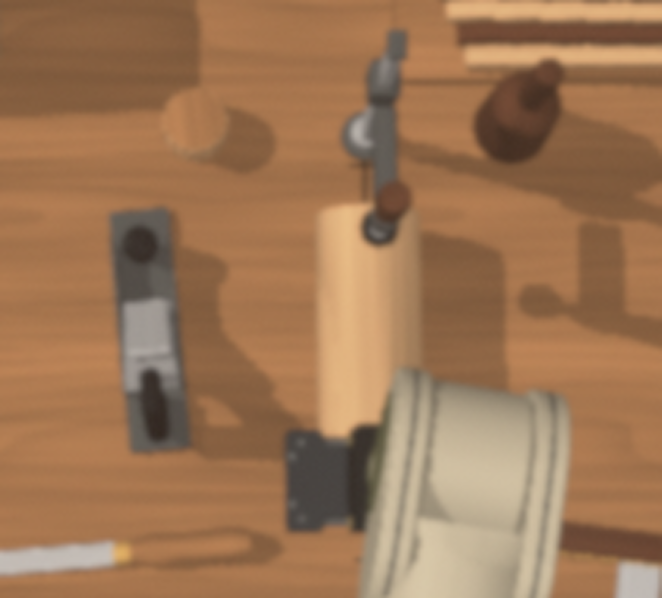

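Run:
```python
from h import *
cv2.imwrite('pics/d1wc.png',cv2.resize(cv2.imread('pics/d1w.png')[0:230,190:380],None,fx=2.6,fy=2.6,interpolation=cv2.INTER_CUBIC))
```

```text
(no output)
```

View pics/d1wc.png

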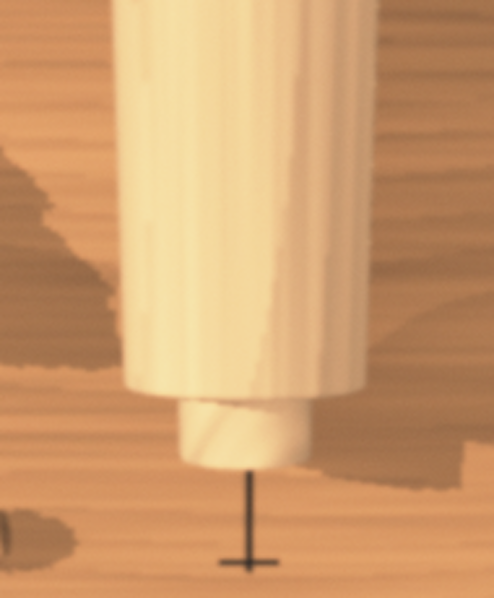

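Run:
```python
from h import *
f=lambda u,v:(u/2.6+190,v/2.6)
for q in [(249.5,563),(248.5,475)]: print(px2z('wrist',*f(*q),0))
for q in [(245,430),(245,370),(245.5,200),(246,10)]: print(px2z('wrist',*f(*q),.05))
print(fit([(122.5,300),(118,180),(113.5,10)],[(368.5,300),(373.5,180),(379,10)],[],[(245,468)],[.53,-.036,0],'wrist',f))
m=lambda u,v:c1(u-94.5,v)
print(fit([(317,240),(318,330),(319.5,430)],[(419.5,250),(421.5,340)],[(350,205.5)],[],[.53,-.03,.02],'top',m))
```

```text
[ 0.32150654 -0.03554779  0.        ]
[ 0.36542477 -0.03516342  0.        ]
[ 0.39504038 -0.03366882  0.05      ]
[ 0.41992547 -0.03375221  0.05      ]
[ 0.48622738 -0.03417127  0.05      ]
[ 0.55373664 -0.03457589  0.05      ]
(array([ 5.33911053e-01, -3.43685334e-02,  1.46353260e-17,  5.17993330e-01]), array([-0.18, -0.24,  0.39,  0.4 , -0.12, -0.26,  0.  ]))
(array([ 5.33922352e-01, -3.73100731e-02,  3.95711245e-04,  2.58939766e-01]), array([ 0.02, -0.04,  0.02, -0.01,  0.01,  0.  ]))
```

```bash
python3 -m inch '[[[0,0,0.2,0,0,0,1],[0.2,0,0.38,0,0,0,1],[0.6,0,0.38,0,0,0,1],[1,0,0.38,0,0,0,1]]]'; python3 -m inch '[[[0.4,0,0,0,0,0,1],[0.75,0,0,0,0,0,1],[0.95,0,0,0,0,0,1],[0.97,0,0,0,0,0,1],[0.97,0,0,0,0,0,1]]]'
python3 - <<'E'
from h import *
s=read_state();print(s['time'],s['ee_pos'],s['eef_rot'],s['ft_force'],s['width'])
cv2.imwrite('pics/e1w.png',camera('wrist')[:,:,::-1])
cv2.imwrite('pics/e1s.png',camera('scene')[130:330,120:370,::-1].repeat(3,0).repeat(3,1))
print(proj('scene',[s['ee_pos']]),proj('top',[s['ee_pos']]),proj('scene',[.625,-.036,.272]))
E
```

```text
time: 24.9
ee_pos: [0.5085, -0.0353, 0.3312]
eef_rot: [0.707, -0.003, -0.707, -0.0]
ft_force: [-0.4, -0.3, 0.5]
width: 0.001
time: 25.4
ee_pos: [0.6233, -0.0342, 0.3296]
eef_rot: [-0.706, 0.001, 0.708, 0.0]
ft_force: [-0.7, -0.0, 0.1]
width: 0.0002
25.4 [ 0.62326795 -0.03422111  0.32955843] [-7.05916723e-01  7.31152469e-04  7.08294460e-01  6.09242682e-05] [-0.73149064 -0.04456865  0.0658614 ] 0.00019809402267657124
[[235.28644623 202.62957584]] [[325.60075728 177.27526212]] [[236.12468785 221.2542853 ]]
```

View pics/e1w.png

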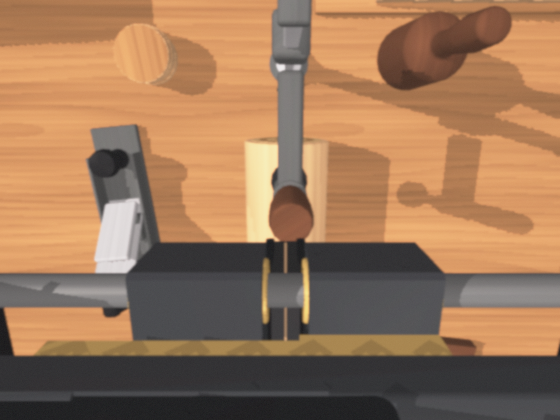

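View pics/e1s.png

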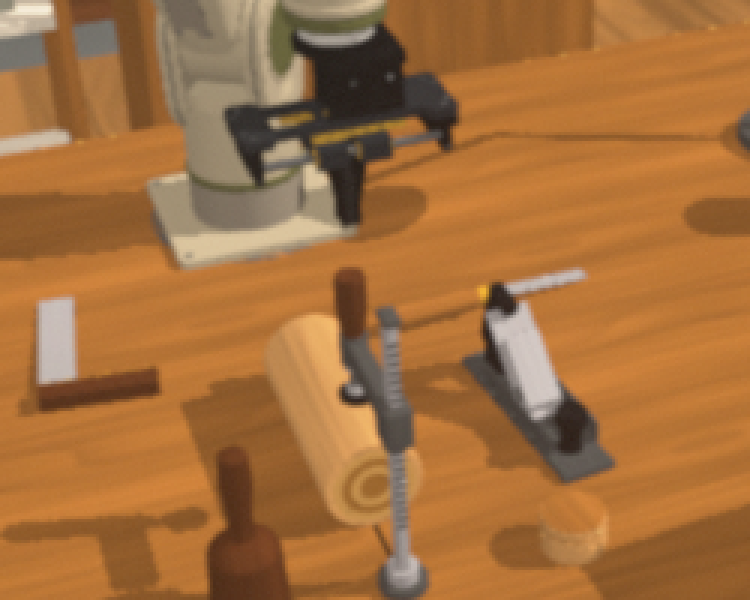

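Run:
```python
from h import *
print(px2z('wrist',291,217,.272), proj('wrist',[.625,-.036,.272]))
print(px2z('wrist',289.5,60,.02))
```

```text
[ 0.62633526 -0.03785661  0.272     ] [[288.05614698 219.02838961]]
[ 0.74739751 -0.04008585  0.02      ]
```

```bash
python3 -m inch '[[[0.01,-0.025,-0.1,0,0,0,1],[0.02,-0.025,-0.25,0,0,0,1],[0.02,-0.025,-0.38,0,0,0,1],[0.02,-0.025,-0.42,0,0,0,1],[0.02,-0.025,-0.43,0,0,0,1]]]'; python3 -m inch '[[[0,0,-0.02,0,0,0,1],[0,0,-0.04,0,0,0,1],[0,0,-0.06,0,0,0,1],[0,0,-0.08,0,0,0,1],[0,0,-0.1,0,0,0,1]]]'
python3 - <<'E'
from h import *
s=read_state();print(s['time'],s['ee_pos'],s['ft_force'])
cv2.imwrite('pics/e2s.png',camera('scene')[130:330,120:370,::-1].repeat(3,0).repeat(3,1))
E
```

```text
time: 26.0
ee_pos: [0.6254, -0.0385, 0.2796]
eef_rot: [-0.707, 0.002, 0.707, 0.0]
ft_force: [0.4, -0.0, 0.1]
width: 0.0005
time: 26.5
ee_pos: [0.6262, -0.038, 0.2692]
eef_rot: [0.708, -0.002, -0.707, -0.0]
ft_force: [-2.7, 0.2, 5.4]
width: 0.0004
26.5 [ 0.62622934 -0.03800796  0.26918806] [-2.68518791  0.15756926  5.43320788]
```

View pics/e2s.png

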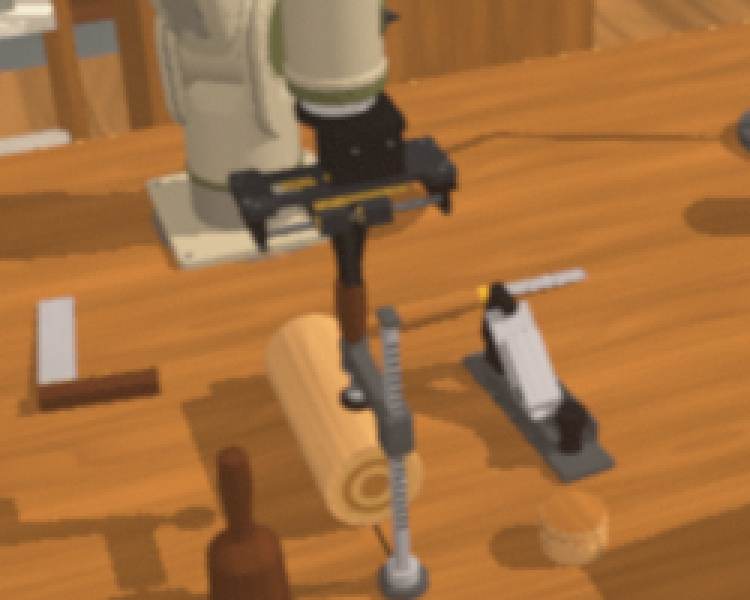

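```bash
python3 -m inch '[[[0,0,-0.02,0,0,0,1],[0,0,-0.04,0,0,0,1],[0,0,-0.06,0,0,0,1],[0,0,-0.08,0,0,0,1],[0,0,-0.1,0,0,0,1],[0,0,-0.12,0,0,0,1],[0,0,-0.14,0,0,0,1],[0,0,-0.16,0,0,0,1]]]'; python3 -m inch '[[[0,0,-0.008,0,0,0,1],[0,0,-0.016,0,0,0,1],[0,0,-0.024,0,0,0,1]]]'
python3 - <<'E'
from h import *
s=read_state();print(s['time'],s['ee_pos'],s['ft_force'])
cv2.imwrite('pics/e3s.png',cv2.resize(camera('scene')[200:310,180:300,::-1],None,fx=5,fy=5,interpolation=cv2.INTER_CUBIC))
E
```

```text
time: 27.35
ee_pos: [0.6262, -0.038, 0.2499]
eef_rot: [0.707, -0.002, -0.707, -0.0]
ft_force: [-1.9, -0.3, 5.4]
width: 0.0005
time: 27.65
ee_pos: [0.6262, -0.038, 0.247]
eef_rot: [0.707, -0.002, -0.707, -0.0]
ft_force: [-1.4, -0.6, 5.2]
width: 0.0003
27.65 [ 0.62623375 -0.03799367  0.2470448 ] [-1.42626723 -0.59034162  5.23262794]
```

View pics/e3s.png

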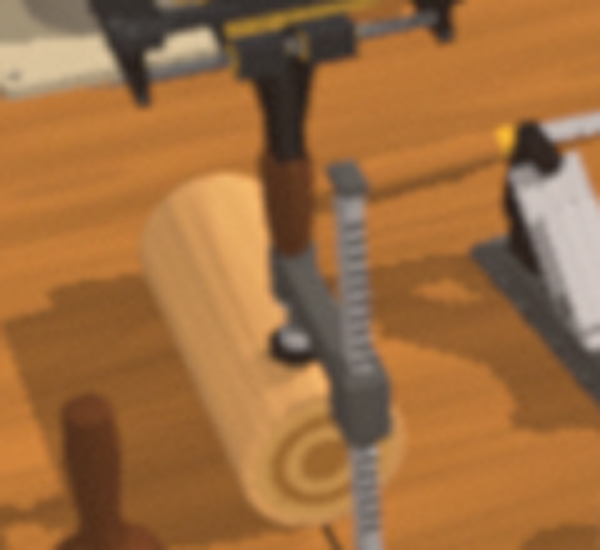

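```bash
python3 -m inch '[[[0,0,-0.004,0,0,0,1],[0,0,-0.008,0,0,0,1],[0,0,-0.012,0,0,0,1]]]' | grep -E 'force|pos'
```

```text
ee_pos: [0.6262, -0.038, 0.2456]
ft_force: [-1.7, -0.2, 5.8]
```

```bash
python3 -m inch '[[[0,0,-0.004,0,0,0,1],[0,0,-0.008,0,0,0,1],[0,0,-0.012,0,0,0,1]]]' | grep -E 'force|pos'
```

```text
ee_pos: [0.6262, -0.038, 0.2441]
ft_force: [-2.2, -1.8, 5.2]
```

```bash
python3 -m inch '[[[0,0,-0.004,0,0,0,1],[0,0,-0.008,0,0,0,1],[0,0,-0.012,0,0,0,1]]]' | grep -E 'force|pos'
```

```text
ee_pos: [0.6262, -0.038, 0.2427]
ft_force: [-1.6, 0.1, 6.1]
```

Run:
```python
from h import *
cv2.imwrite('pics/e4s.png',cv2.resize(camera('scene')[230:300,200:280,::-1],None,fx=7.5,fy=7.5,interpolation=cv2.INTER_CUBIC))
```

```text
(no output)
```

View pics/e4s.png

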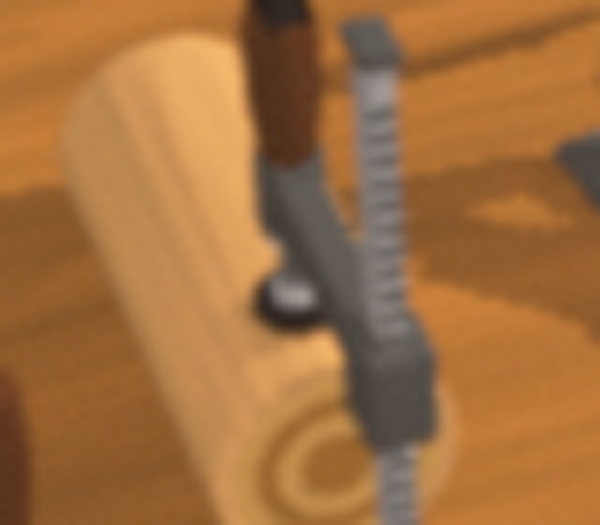

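Pad (about px 238,270) is now close over the spar; continuing in small steps.

```bash
python3 -m inch '[[[0,0,-0.004,0,0,0,1],[0,0,-0.008,0,0,0,1],[0,0,-0.012,0,0,0,1]]]' | grep -E 'force|pos'
```

```text
ee_pos: [0.6262, -0.038, 0.2413]
ft_force: [-1.7, -0.0, 5.8]
```

```bash
python3 -m inch '[[[0,0,-0.003,0,0,0,1],[0,0,-0.006,0,0,0,1],[0,0,-0.01,0,0,0,1]]]' | grep -E 'force|pos'
```

```text
ee_pos: [0.6262, -0.038, 0.2401]
ft_force: [-1.6, 0.4, 5.5]
```

```bash
python3 -m inch '[[[0,0,-0.003,0,0,0,1],[0,0,-0.006,0,0,0,1],[0,0,-0.01,0,0,0,1]]]' | grep -E 'force|pos'
```

```text
ee_pos: [0.6262, -0.038, 0.2389]
ft_force: [-1.6, -0.5, 5.9]
```

```bash
sleep 0; python3 -m inch '[[[0,0,-0.002,0,0,0,1],[0,0,-0.004,0,0,0,1],[0,0,-0.006,0,0,0,1]]]' | grep -E 'force|pos'
```

```text
ee_pos: [0.6263, -0.038, 0.2385]
ft_force: [-2.9, 0.4, 9.3]
```

```bash
python3 -m inch '[[[0,0,-0.0015,0,0,0,1],[0,0,-0.003,0,0,0,1],[0,0,-0.003,0,0,0,1]]]' | grep -E 'force|pos'; python3 -c "
from h import *
for i in range(3): print(read_state()['ft_force'])"
```

```text
ee_pos: [0.6263, -0.038, 0.2384]
ft_force: [-3.6, -1.1, 10.0]
[-3.62730021 -1.05042397 10.04882513]
[-3.62730021 -1.05042397 10.04882513]
[-3.62730021 -1.05042397 10.04882513]
```

```bash
python3 -m inch '[[[0,0,-0.002,0,0,0,1],[0,0,-0.004,0,0,0,1],[0,0,-0.005,0,0,0,1],[0,0,-0.005,0,0,0,1]]]' | grep -E 'force|pos'
```

```text
ee_pos: [0.6263, -0.038, 0.2384]
ft_force: [-5.3, -0.3, 13.6]
```

```bash
python3 -m inch '[[[0,0,-0.002,0,0,0,1],[0,0,-0.004,0,0,0,1],[0,0,-0.004,0,0,0,1],[0,0,-0.004,0,0,0,1]]]' | grep -E 'force|pos';python3 -m inch '[[[0,0,0,0,0,0,1]]]' | grep -E 'force|pos'
python3 - <<'E'
from h import *
cv2.imwrite('pics/e5s.png',cv2.resize(camera('scene')[200:310,180:300,::-1],None,fx=5,fy=5,interpolation=cv2.INTER_CUBIC))
E
```

```text
ee_pos: [0.6263, -0.038, 0.2383]
ft_force: [-6.8, -1.0, 16.1]
ee_pos: [0.6263, -0.038, 0.2383]
ft_force: [-6.3, -0.3, 15.2]
```

View pics/e5s.png

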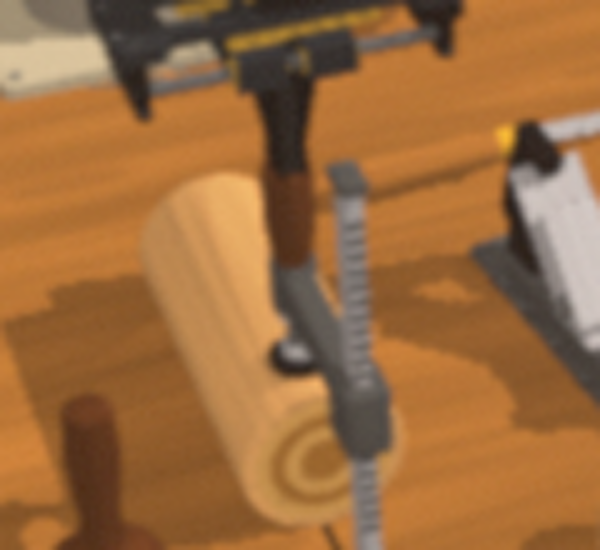

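```bash
python3 -m inch '[[[0,0,0.01,0,0,0,1],[0,0,0.03,0,0,0,1],[0,0,0.1,0,0,0,1],[0,0,0.3,0,0,0,1],[0,0,0.6,0,0,0,1],[0,0,0.9,0,0,0,1],[0,0,1,0,0,0,1]]]'; python3 -m inch '[[[-0.3,0,0,0,0,0,1],[-0.7,0,0,0,0,0,1],[-1,0,0,0,0,0,1],[-1,0,0,0,0,0,1]]]';python3 -m inch '[[[-0.3,-0.2,0,0,0,0,1],[-0.7,-0.6,0,0,0,0,1],[-1,-1,0,0,0,0,1],[-1,-1,0,0,0,0,1]]]'
python3 - <<'E'
from h import *
s=read_state();print(s['time'],s['ee_pos'],s['ft_force'])
cv2.imwrite('pics/f1s.png',cv2.resize(camera('scene')[190:340,110:310,::-1],None,fx=4,fy=4,interpolation=cv2.INTER_CUBIC))
im=camera('top')[:,:,::-1]
cv2.imwrite('pics/f1t.png',cv2.resize(im[120:310,200:410],None,fx=3.15,fy=3.15,interpolation=cv2.INTER_CUBIC))
cv2.imwrite('pics/f1w.png',camera('wrist')[:,:,::-1])
E
```

```text
time: 31.8
ee_pos: [0.6267, -0.0376, 0.3601]
eef_rot: [0.709, -0.002, -0.705, -0.0]
ft_force: [0.6, 0.8, 0.8]
width: 0.0001
time: 32.2
ee_pos: [0.503, -0.038, 0.3565]
eef_rot: [-0.707, 0.004, 0.707, -0.001]
ft_force: [0.7, 0.4, -0.2]
width: 0.0009
time: 32.6
ee_pos: [0.3836, -0.1612, 0.3561]
eef_rot: [-0.707, 0.004, 0.707, 0.001]
ft_force: [0.4, -0.4, 0.4]
width: 0.0005
32.6 [ 0.38361255 -0.16118225  0.35609334] [ 0.35161383 -0.44455011  0.44570163]
```

View pics/f1s.png

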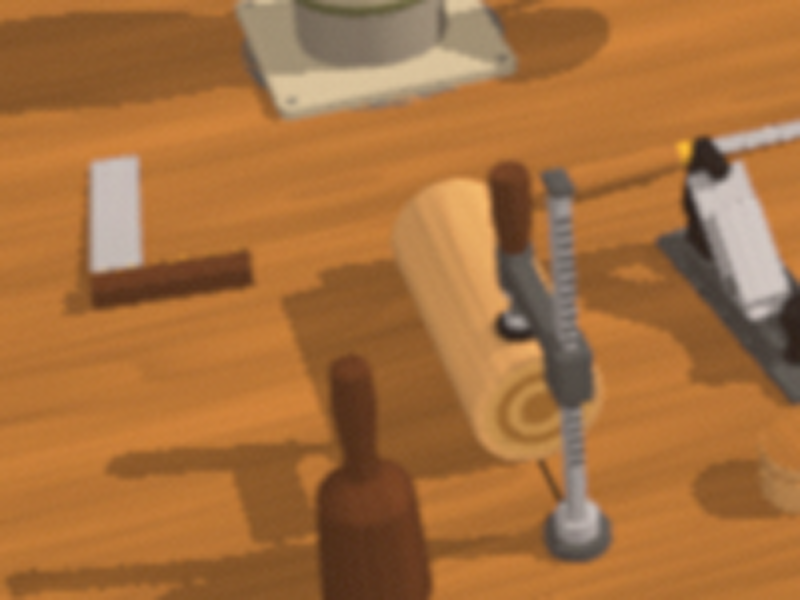

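View pics/f1t.png

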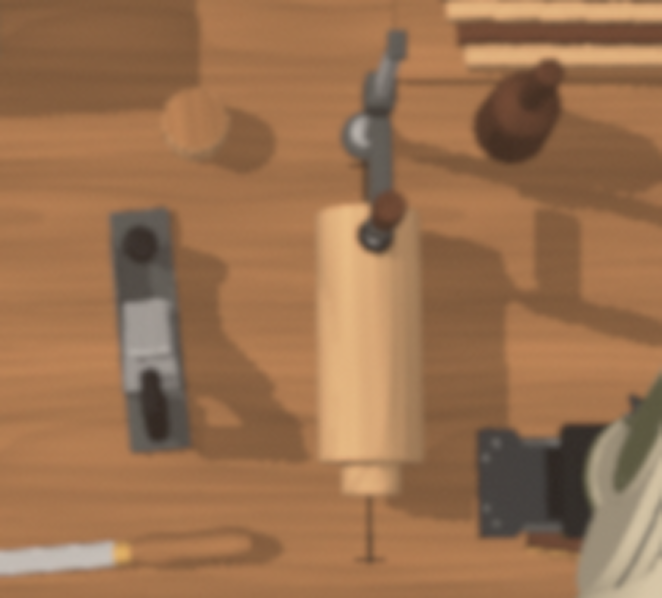

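View pics/f1w.png

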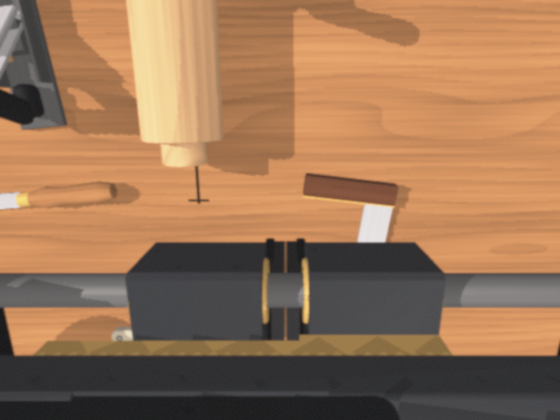

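Run:
```python
from h import *
m=lambda u,v:c1(u-94.5,v)
print(fit([(317,235),(318,340),(319.5,450)],[(420,250),(421.5,340),(424,450)],[(350,205)],[(371,495)],[.53,-.03,.02],'top',m))
print([px2z('top',*m(*q),0) for q in[(370,505),(369.5,560)]])
print(tri('top',m(390,205),'scene',(510/4+110,167/4+190)))
print(close_job())
```

```text
(array([ 0.53416854, -0.0373423 , -0.00168319,  0.20881285]), array([ 0.01, -0.04,  0.05, -0.05,  0.07,  0.  , -0.02, -0.02]))
[array([ 0.37552882, -0.03950977,  0.        ]), array([ 0.32268448, -0.03810101,  0.        ])]
(array([ 0.62439207, -0.0364506 ,  0.23732641]), np.float64(0.004670281635920798))
the job is handed in; nothing more can be done
None
```

The spar lies on the pencil line and in line with it. The clamp pad is pressed onto it and holding. I handed the job in at about 33 s of the 72 s allowed.

**How it went:** I rolled the spar slowly to the line with the open fingers. I then gripped its tenon to square it up, nudged it a few millimetres along the bench and let go. Last, I pushed the clamp down on its handle in small steps until the pad bore on the spar.

**Last checks:**
- **Position:** the spar is about 1 to 1.5 mm left of the line, and its yaw is within about 0.003 rad of the line. The wrist camera gave much the same figures before I clamped. Along the line it is within about 2 mm of centre. All these figures are near the limit of the 2 mm camera calibration.
- **Clamp force:** I pushed to about 15 to 16 N, and sliding took 5.5 N, so about 10 N bears on the spar. That is within the 4 to 18 N allowed, but I worked it out rather than measured it after letting go. The pad stayed down afterwards, with the handle top at 237 mm against 238 mm when pressed.
- **Other tools:** those in the last pictures look where they were. The spokeshave was outside those views, but the arm never went near it.

**What went less well:**
- On the way down to grip the tenon, a finger touched the end of the spar and rolled it about 17 mm past the line. I brought it back with the gripper.
- While I was squaring the spar, the wrist read about 17 N upward on the tool for a moment. I saw no sign that the spar lifted.

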